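# Gauge the chip docks, load the good ones

## Task

Before a sequencing run, take the feeler by its tab and slide its blade into each of the four chip docks in turn, from the leftmost to the rightmost, as far as it goes, to feel which one is pinched by a sagging pad. Then slide every chip cartridge on the bench, front end first, fully home into a good dock of its own, and put the feeler back fully home in its sleeve. Leave the other things on the bench where they are.

Things in the scene. Friction and masses are not known exactly. Their poses are not given: they have to be found in the camera images.
- dock_1_mouth (a point): The leftmost (from the robot; larger y is left) of four look-alike white docks. Point: middle of the slot's mouth on the slot floor (the plate's top, 10 mm above the bench); x level into the slot, y across, z up. Slot 44 mm wide, 8 mm high, 45 mm deep to the back wall; dock 58 mm wide, roof top 20 mm above the plate.
- dock_2_mouth (a point): The second from the left (from the robot; larger y is left) of four look-alike white docks. Point: middle of the slot's mouth on the slot floor (the plate's top, 10 mm above the bench); x level into the slot, y across, z up. Same sizes as the leftmost. Two flared guide fins, 16 mm tall, stand up to 22 mm before the mouth of each dock, 48 mm apart at the mouth, 60 mm at their ends.
- dock_3_mouth (a point): The third from the left (from the robot; larger y is left) of four look-alike white docks. Point: middle of the slot's mouth on the slot floor (the plate's top, 10 mm above the bench); x level into the slot, y across, z up. Same sizes as the leftmost. In one of the four docks, unseen and changing each run, a rigid pad sags to a 2.5 mm gap from 20 mm inside.
- dock_4_mouth (a point): The rightmost (from the robot; larger y is left) of four look-alike white docks. Point: middle of the slot's mouth on the slot floor (the plate's top, 10 mm above the bench); x level into the slot, y across, z up. Same sizes as the leftmost.
- station: The low aluminium plate, 150 x 400 mm, 10 mm thick, that carries the four docks; origin in the middle of its underside. It runs 65 to 85 mm on before the docks' mouths as a bare porch, so a part can be set on it and slid in. In the pinched dock blade and chips come to a hard stop about 20 mm inside; in the three good ones they run freely to the back wall, 45 mm in.
- sleeve_mouth (a point): The feeler's sleeve, a grey block right of the station. Point: middle of its slot's mouth on the slot floor, 10 mm above the bench; x level into the slot, y across, z up. Slot 23 mm wide, 8 mm high, 56 mm deep; roof top 20 mm above the floor; its 60 mm wide base runs 66 mm on before the mouth as a porch. The feeler is home when its foot meets the block, tip 50 mm in.
- feeler: Steel blade 50 long, 18 wide, 5 mm thick (as a chip) on a foot 46 x 40 x 5 mm, undersides flush, with an upright grey grip tab; 90 g, lying loose on the bench. Origin: underside, where blade meets foot; x to the tip, z up. Tab 30 (x) by 12 mm (y), its middle 23 mm behind the origin, 5 to 45 mm above the underside: pinch it across y from above.
- feeler_tip (a point): Middle of the tip edge of the feeler's blade, on the underside, 50 mm ahead of the feeler's origin; axes as the feeler's.
- chip_1: Chip cartridge (two or three present; absent: None): loose black plate 90 (x) x 40 x 5 mm, window on its front half, upright black grip tab behind; 60 g. Origin: middle of underside; x to the front end, z up. Tab 30 (x) by 12 mm (y), middle 28 mm behind the origin, 5 to 45 mm up: pinch across y from above. Home: front at the back wall, origin level with the mouth.
- chip_2: Chip cartridge (two or three present; absent: None): loose black plate 90 (x) x 40 x 5 mm, window on its front half, upright black grip tab behind; 60 g. Origin: middle of underside; x to the front end, z up. Tab 30 (x) by 12 mm (y), middle 28 mm behind the origin, 5 to 45 mm up: pinch across y from above. Home: front at the back wall, origin level with the mouth.
- chip_3: Chip cartridge (two or three present; absent: None): loose black plate 90 (x) x 40 x 5 mm, window on its front half, upright black grip tab behind; 60 g. Origin: middle of underside; x to the front end, z up. Tab 30 (x) by 12 mm (y), middle 28 mm behind the origin, 5 to 45 mm up: pinch across y from above. Home: front at the back wall, origin level with the mouth.
- jar_a: a small white screw-cap jar, 38 mm wide, 32 mm tall, near the robot; bystander
- jar_b: a second small white screw-cap jar like it; bystander
- pen: a marker pen lying on the bench near the robot, 135 mm long; bystander
- beaker: a glass beaker, 68 mm wide, 75 mm tall, on the left; bystander
- tip_box: a green pipette-tip box, 85 x 120 x 55 mm tall, on the left; bystander
- foam_rack: a white foam tube rack with dimples, 150 x 120 x 36 mm tall, on the right; bystander
- tube: a clear capped sample tube lying on the right, 94 mm long, 29 mm thick; bystander
Things that resemble listed ones, but are neither listed nor needed, are in the scene too. Leave any purple or turquoise look-alike of the chip_3 alone. Leave any purple look-alike of the feeler alone.

How it is judged:
On the way, in this order (a step that is already met when the one before it is completed fails the run):
1. the feeler's blade has been slid into the leftmost dock (tip at least 14 mm inside) (x of feeler_tip in the frame of dock_1_mouth between 0.014 and 0.05 m and y of feeler_tip in the frame of dock_1_mouth between -0.014 and 0.014 m and z of feeler_tip in the frame of dock_1_mouth between -0.003 and 0.006 m), for 0.1 s.
2. the feeler's blade has been slid into the second from the left dock (tip at least 14 mm inside) (x of feeler_tip in the frame of dock_2_mouth between 0.014 and 0.05 m and y of feeler_tip in the frame of dock_2_mouth between -0.014 and 0.014 m and z of feeler_tip in the frame of dock_2_mouth between -0.003 and 0.006 m), for 0.1 s.
3. the feeler's blade has been slid into the third from the left dock (tip at least 14 mm inside) (x of feeler_tip in the frame of dock_3_mouth between 0.014 and 0.05 m and y of feeler_tip in the frame of dock_3_mouth between -0.014 and 0.014 m and z of feeler_tip in the frame of dock_3_mouth between -0.003 and 0.006 m), for 0.1 s.
4. the feeler's blade has been slid into the rightmost dock (tip at least 14 mm inside), with no chip home in any dock yet (x of feeler_tip in the frame of dock_4_mouth between 0.014 and 0.05 m and y of feeler_tip in the frame of dock_4_mouth between -0.014 and 0.014 m and z of feeler_tip in the frame of dock_4_mouth between -0.003 and 0.006 m and not (x of chip_1 in the frame of dock_1_mouth between -0.005 and 0.006 m and y of chip_1 in the frame of dock_1_mouth between -0.006 and 0.006 m and z of chip_1 in the frame of dock_1_mouth between -0.003 and 0.005 m and angle between the x axis of chip_1 and the x axis of dock_1_mouth, either way round below 0.15 rad) and not (x of chip_1 in the frame of dock_2_mouth between -0.005 and 0.006 m and y of chip_1 in the frame of dock_2_mouth between -0.006 and 0.006 m and z of chip_1 in the frame of dock_2_mouth between -0.003 and 0.005 m and angle between the x axis of chip_1 and the x axis of dock_2_mouth, either way round below 0.15 rad) and not (x of chip_1 in the frame of dock_3_mouth between -0.005 and 0.006 m and y of chip_1 in the frame of dock_3_mouth between -0.006 and 0.006 m and z of chip_1 in the frame of dock_3_mouth between -0.003 and 0.005 m and angle between the x axis of chip_1 and the x axis of dock_3_mouth, either way round below 0.15 rad) and not (x of chip_1 in the frame of dock_4_mouth between -0.005 and 0.006 m and y of chip_1 in the frame of dock_4_mouth between -0.006 and 0.006 m and z of chip_1 in the frame of dock_4_mouth between -0.003 and 0.005 m and angle between the x axis of chip_1 and the x axis of dock_4_mouth, either way round below 0.15 rad) and not (x of chip_2 in the frame of dock_1_mouth between -0.005 and 0.006 m and y of chip_2 in the frame of dock_1_mouth between -0.006 and 0.006 m and z of chip_2 in the frame of dock_1_mouth between -0.003 and 0.005 m and angle between the x axis of chip_2 and the x axis of dock_1_mouth, either way round below 0.15 rad) and not (x of chip_2 in the frame of dock_2_mouth between -0.005 and 0.006 m and y of chip_2 in the frame of dock_2_mouth between -0.006 and 0.006 m and z of chip_2 in the frame of dock_2_mouth between -0.003 and 0.005 m and angle between the x axis of chip_2 and the x axis of dock_2_mouth, either way round below 0.15 rad) and not (x of chip_2 in the frame of dock_3_mouth between -0.005 and 0.006 m and y of chip_2 in the frame of dock_3_mouth between -0.006 and 0.006 m and z of chip_2 in the frame of dock_3_mouth between -0.003 and 0.005 m and angle between the x axis of chip_2 and the x axis of dock_3_mouth, either way round below 0.15 rad) and not (x of chip_2 in the frame of dock_4_mouth between -0.005 and 0.006 m and y of chip_2 in the frame of dock_4_mouth between -0.006 and 0.006 m and z of chip_2 in the frame of dock_4_mouth between -0.003 and 0.005 m and angle between the x axis of chip_2 and the x axis of dock_4_mouth, either way round below 0.15 rad) and not (x of chip_3 in the frame of dock_1_mouth between -0.005 and 0.006 m and y of chip_3 in the frame of dock_1_mouth between -0.006 and 0.006 m and z of chip_3 in the frame of dock_1_mouth between -0.003 and 0.005 m and angle between the x axis of chip_3 and the x axis of dock_1_mouth, either way round below 0.15 rad) and not (x of chip_3 in the frame of dock_2_mouth between -0.005 and 0.006 m and y of chip_3 in the frame of dock_2_mouth between -0.006 and 0.006 m and z of chip_3 in the frame of dock_2_mouth between -0.003 and 0.005 m and angle between the x axis of chip_3 and the x axis of dock_2_mouth, either way round below 0.15 rad) and not (x of chip_3 in the frame of dock_3_mouth between -0.005 and 0.006 m and y of chip_3 in the frame of dock_3_mouth between -0.006 and 0.006 m and z of chip_3 in the frame of dock_3_mouth between -0.003 and 0.005 m and angle between the x axis of chip_3 and the x axis of dock_3_mouth, either way round below 0.15 rad) and not (x of chip_3 in the frame of dock_4_mouth between -0.005 and 0.006 m and y of chip_3 in the frame of dock_4_mouth between -0.006 and 0.006 m and z of chip_3 in the frame of dock_4_mouth between -0.003 and 0.005 m and angle between the x axis of chip_3 and the x axis of dock_4_mouth, either way round below 0.15 rad)), for 0.1 s.
5. after the gauging, every chip is fully home in a dock (((x of chip_1 in the frame of dock_1_mouth between -0.005 and 0.006 m and y of chip_1 in the frame of dock_1_mouth between -0.006 and 0.006 m and z of chip_1 in the frame of dock_1_mouth between -0.003 and 0.005 m and angle between the x axis of chip_1 and the x axis of dock_1_mouth, either way round below 0.15 rad) or (x of chip_1 in the frame of dock_2_mouth between -0.005 and 0.006 m and y of chip_1 in the frame of dock_2_mouth between -0.006 and 0.006 m and z of chip_1 in the frame of dock_2_mouth between -0.003 and 0.005 m and angle between the x axis of chip_1 and the x axis of dock_2_mouth, either way round below 0.15 rad) or (x of chip_1 in the frame of dock_3_mouth between -0.005 and 0.006 m and y of chip_1 in the frame of dock_3_mouth between -0.006 and 0.006 m and z of chip_1 in the frame of dock_3_mouth between -0.003 and 0.005 m and angle between the x axis of chip_1 and the x axis of dock_3_mouth, either way round below 0.15 rad) or (x of chip_1 in the frame of dock_4_mouth between -0.005 and 0.006 m and y of chip_1 in the frame of dock_4_mouth between -0.006 and 0.006 m and z of chip_1 in the frame of dock_4_mouth between -0.003 and 0.005 m and angle between the x axis of chip_1 and the x axis of dock_4_mouth, either way round below 0.15 rad)) and ((x of chip_2 in the frame of dock_1_mouth between -0.005 and 0.006 m and y of chip_2 in the frame of dock_1_mouth between -0.006 and 0.006 m and z of chip_2 in the frame of dock_1_mouth between -0.003 and 0.005 m and angle between the x axis of chip_2 and the x axis of dock_1_mouth, either way round below 0.15 rad) or (x of chip_2 in the frame of dock_2_mouth between -0.005 and 0.006 m and y of chip_2 in the frame of dock_2_mouth between -0.006 and 0.006 m and z of chip_2 in the frame of dock_2_mouth between -0.003 and 0.005 m and angle between the x axis of chip_2 and the x axis of dock_2_mouth, either way round below 0.15 rad) or (x of chip_2 in the frame of dock_3_mouth between -0.005 and 0.006 m and y of chip_2 in the frame of dock_3_mouth between -0.006 and 0.006 m and z of chip_2 in the frame of dock_3_mouth between -0.003 and 0.005 m and angle between the x axis of chip_2 and the x axis of dock_3_mouth, either way round below 0.15 rad) or (x of chip_2 in the frame of dock_4_mouth between -0.005 and 0.006 m and y of chip_2 in the frame of dock_4_mouth between -0.006 and 0.006 m and z of chip_2 in the frame of dock_4_mouth between -0.003 and 0.005 m and angle between the x axis of chip_2 and the x axis of dock_4_mouth, either way round below 0.15 rad)) and ((x of chip_3 in the frame of dock_1_mouth between -0.005 and 0.006 m and y of chip_3 in the frame of dock_1_mouth between -0.006 and 0.006 m and z of chip_3 in the frame of dock_1_mouth between -0.003 and 0.005 m and angle between the x axis of chip_3 and the x axis of dock_1_mouth, either way round below 0.15 rad) or (x of chip_3 in the frame of dock_2_mouth between -0.005 and 0.006 m and y of chip_3 in the frame of dock_2_mouth between -0.006 and 0.006 m and z of chip_3 in the frame of dock_2_mouth between -0.003 and 0.005 m and angle between the x axis of chip_3 and the x axis of dock_2_mouth, either way round below 0.15 rad) or (x of chip_3 in the frame of dock_3_mouth between -0.005 and 0.006 m and y of chip_3 in the frame of dock_3_mouth between -0.006 and 0.006 m and z of chip_3 in the frame of dock_3_mouth between -0.003 and 0.005 m and angle between the x axis of chip_3 and the x axis of dock_3_mouth, either way round below 0.15 rad) or (x of chip_3 in the frame of dock_4_mouth between -0.005 and 0.006 m and y of chip_3 in the frame of dock_4_mouth between -0.006 and 0.006 m and z of chip_3 in the frame of dock_4_mouth between -0.003 and 0.005 m and angle between the x axis of chip_3 and the x axis of dock_4_mouth, either way round below 0.15 rad))), for 0.2 s.
At the end, for the whole second after the job is handed in: Every chip present is home in a dock of its own (front within 5 mm of the back wall, within 6 mm of the slot's middle, flat on its floor); the feeler's tip is at least 44 mm inside its sleeve, flat on its floor; all at rest. The docks were gauged from left to right before all chips were home (all of step 5 and x of feeler_tip in the frame of sleeve_mouth between 0.044 and 0.056 m and y of feeler_tip in the frame of sleeve_mouth between -0.005 and 0.005 m and z of feeler_tip in the frame of sleeve_mouth between -0.003 and 0.005 m and linear speed of each of chip_1, chip_2, chip_3, feeler below 0.02 m/s); the robot touches nothing.
It fails at once if a bystander (jars, pen, beaker, tip box, foam rack, tube) is moved more than 40 mm (distance of any of jar_a, jar_b, pen, beaker, tip_box, foam_rack, tube from where it was at the start of the episode above 0.04 m).
Of chip_1, chip_2, chip_3 only 2 to 3 are there at a start; the rules pass over those that are not, and their reading is None.
At some moment in a run one of chip_1, chip_2, chip_3, feeler may be knocked a few centimetres aside while the robot is not near it.
Once in a run the grip may slacken for a moment while it holds something.
It also fails if it takes over 210 s, if anything falls off the work surface, if the arm or the gripper's body presses on something with over 40 N, if the wrist force passes 120 N, or if a joint passes its speed limit or range.

## Robot

A 6-joint arm with a two-finger parallel gripper is mounted at the origin on the work surface. World frame = base frame: x ahead of the robot, y to its left, z up, the work surface at z = 0. Lengths are in m, angles in rad, forces in N, time in s.
With the tool pointing down it reaches from about 0.25 to 0.775 m from the base axis. Payload 4 kg.
Tool frame: the origin (TCP) lies midway between the tips of the shut fingers; the grasp point (between the pads) lies 19 mm behind it; z points along the fingers, y is the line along which they close (so a half turn about z gives the same grasp; the last joint's range is limited). The gripper opens to 94 mm and grips with 3 to 60 N. Pads are 16 mm wide; open, the fingers measure 119 mm over their backs; the gripper's body (75 mm by 177 mm) begins 78 mm behind the grasp point.
Start: joints at [-1.242, 0.087, 1.371, -0, 1.684, -0.103], TCP at [0.23, -0.5, 0.206] pointing down, gripper open.
Joint ranges: [-3.1, 3.1], [-0.76, 2.03], [0.27, 2.55], [-1.08, 4.22], [0.17, 2.65], [-2.57, 2.57]. Speed limits (rad/s): [2.79, 2.79, 3.14, 3.14, 3.14, 3.14].

## Interface

Orientations are given as [roll, pitch, yaw] about the fixed x, y, z axes, in that order (R = Rz(yaw) Ry(pitch) Rx(roll)).
In Python, from bench import get_obs, snapshot, close_job gives the robot as it stands. The module is installed in compiled form; this text tells all that it offers.
- The arm moves only by the tool drive_tool, never from a script. Its argument "commands" is a list of rows, each a list of 6 numbers: the shift along the tool's x, y, z in units of 0.04 m (1.0 is 0.04 m), then the turn, a rotation vector about the tool's x, y, z in units of 0.1 rad (1.0 is 0.1 rad). In form: [[dx, dy, dz, wx, wy, wz], ...]. A call has 1 to 20 rows; each row shifts and turns the commanded pose from where the row before left it, along the tool's axes as they then stand; what a row does not reach is not made up. A row lasts 1/8 s, in which the tool goes at most 62.5 mm and 10.7 degrees, less where a joint would pass 70% of its speed; a pose out of reach is approached as far as the arm can. A call with a number of a shift or a turn outside -1 to 1 is refused whole. A call with a gripper value outside its range is refused whole. "gripper" is the closure, from 0 (fully open) to 1 (shut), set as the call begins (left out, the last holds). The fingers move at their own pace and stop on an object; the grip force is fixed at half the most. Time passes only in rows, so rows that do not move let the fingers close. It gives the time, the measured TCP pose, the force, the opening and the grip force at its end, in the units of the state.
- get_obs(): the state, without advancing time (a new reading comes with each control period).
- snapshot(name): name is "scene" or "top" or "wrist"; returns a dict with "image" (384x512x3 uint8, blue, green, red), "range_z" (384x512 float32, m along the optical axis (not along the pixel's ray), 0 where there is no reading), "fx", "fy", "cx", "cy" (pixels), "rvec" (rotation vector, rad) and "tvec" (3), from world to camera coordinates, as OpenCV has them. Camera axes: x right, y down, z forward; pixel columns grow to the right and rows downward; lengths in m; the calibration is good to about 2 mm. A picture is of the moment at which its call begins.
- close_job(): hands the job in; it is judged then, once.
The state is a dict: "time": time; "joint_positions": joint angles; "qvel": joint speeds; "joint_torque": joint torques, N m; "tool_pos": TCP position; "ee_rot": TCP orientation; "wrist_force": force on the tool from outside, world axes, zero at the start; "wrist_torque": the same for the moment, N m; "width": finger opening in m; "finger_force": force on a finger pad.
Only numpy, scipy, OpenCV 4.12 (cv2) and the standard library are available. Lean on these libraries where they do the work, as an engineer would, in place of code of your own. Each camera call takes 0.05 s, during which the arm holds its last target. There are 200 camera calls.

## Working session

There is one attempt and no reset: what is moved stays moved. The work goes in short steps, Python scripts to look and compute and a tool call to move; the robot and the scene stay as the last step left them, time stands still between calls to the robot, and variables do not carry over. Pictures are saved under pics/ and viewed, at most 14 in all, crops included, and the job is handed in when it is done.

Besides the shell and the picture viewer there is one more tool, called after "Request:" as name(argument=value, ...) on one line, values as JSON. drive_tool: Moves the arm, as the interface text tells. Its arguments: {"type":"object","properties":{"commands":{"type":"array"},"gripper":{"type":"number"}},"required":["commands"]}

```bash
mkdir -p pics; python3 - <<'E'
from bench import get_obs, snapshot
import cv2,numpy as np,pickle
o=get_obs();print(o['time'],o['tool_pos'],o['ee_rot'],o['width'])
for n in ['top','scene']:
    s=snapshot(n);pickle.dump(s,open(n+'.pkl','wb'))
    cv2.imwrite(f'pics/{n}0.png',cv2.resize(s['image'],(800,600),interpolation=cv2.INTER_CUBIC))
    print(n,s['fx'],s['cx'],s['cy'],s['rvec'],s['tvec'])
E
```

```text
0.0 [ 0.22999793 -0.49900104  0.20432915] [-3.13942517e+00 -2.03340177e-04  4.31812157e-01] 0.09386768901374982
top 354.3576810389263 257.66166741879357 192.92603406521593 [ 2.14382852 -2.20838418  0.12224788] [-0.01747311  0.50093682  1.12927414]
scene 377.4015543022516 259.0990670558182 194.76941089537536 [ 1.35126587  2.23281996 -0.86017107] [ 0.25447836 -0.26991898  1.4083552 ]
```

View pics/top0.png

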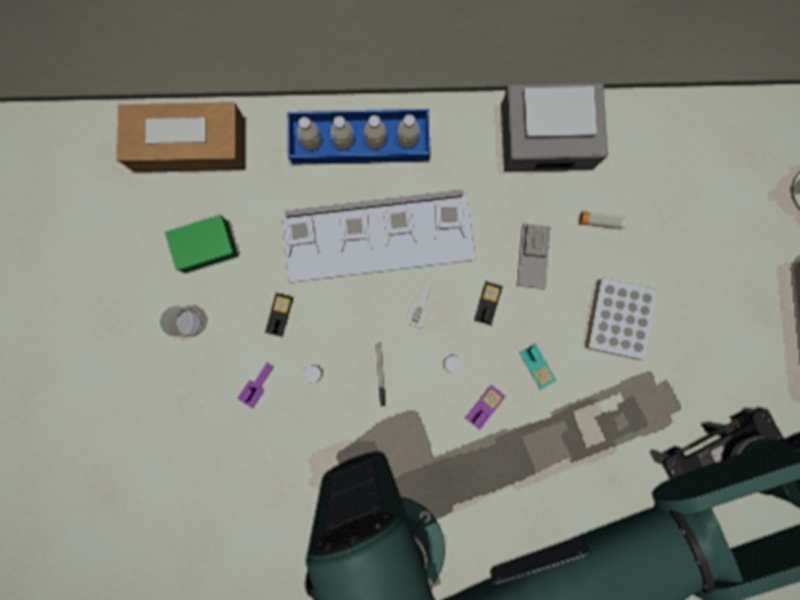

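View pics/scene0.png

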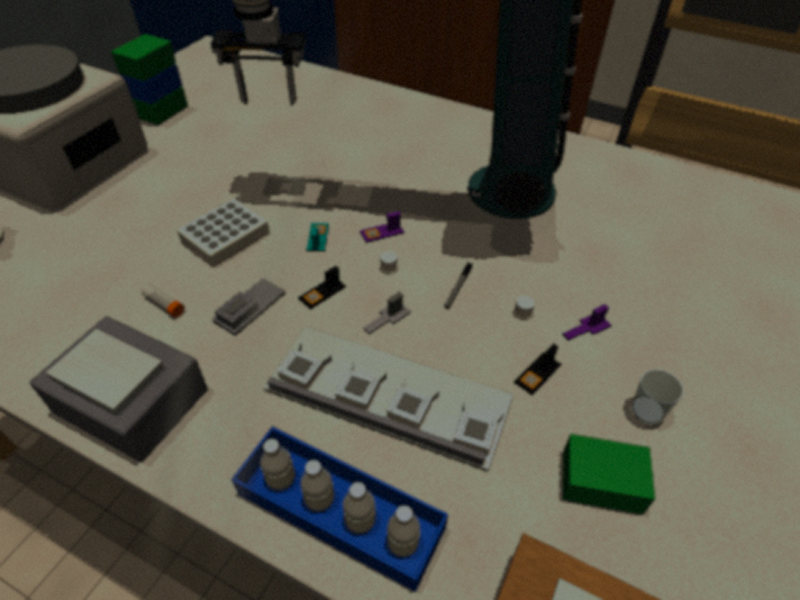

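The top picture shows two black chips, at (280,315) and (488,303), and the grey feeler at (419,307). The docks are at x=300, 355, 399 and 450, with y about 225. The sleeve is at (535,255). Purple and turquoise look-alikes are nearby. Next I'll rectify the view to measure positions.

```bash
cat > h.py <<'E'
from bench import get_obs, snapshot
import cv2,numpy as np,pickle
def ray(s,u,v,z):
    R=cv2.Rodrigues(np.array(s['rvec'],float))[0];t=np.array(s['tvec'],float).ravel()
    d=R.T@np.array([(u-s['cx'])/s['fx'],(v-s['cy'])/s['fy'],1]);c=-R.T@t
    return c+d*(z-c[2])/d[2]
def proj(s,P):
    R=np.array(s['rvec'],float);K=np.array([[s['fx'],0,s['cx']],[0,s['fy'],s['cy']],[0,0,1]])
    return cv2.projectPoints(np.array(P,float).reshape(-1,1,3),R,np.array(s['tvec'],float),K,None)[0].reshape(-1,2)
def ortho(s,xr,yr,z,res,name=None,grid=0.05):
    "top-down picture at plane z; row 0 = xmax, col 0 = ymax; res m/px"
    W=int((yr[1]-yr[0])/res);H=int((xr[1]-xr[0])/res)
    c=[(xr[1],yr[1]),(xr[1],yr[0]),(xr[0],yr[0]),(xr[0],yr[1])]
    p=proj(s,[(a,b,z) for a,b in c]).astype(np.float32)
    M=cv2.getPerspectiveTransform(p,np.float32([[0,0],[W,0],[W,H],[0,H]]))
    im=cv2.warpPerspective(s['image'],M,(W,H),flags=cv2.INTER_CUBIC)
    if name:
        g=im.copy()
        for k in np.arange(np.ceil(xr[0]/grid),xr[1]/grid):
            r=int((xr[1]-k*grid)/res);cv2.line(g,(0,r),(W,r),(0,0,255),1);cv2.putText(g,f'{k*grid:.2f}',(0,r-2),0,.4,(255,0,0),1)
        for k in np.arange(np.ceil(yr[0]/grid),yr[1]/grid):
            r=int((yr[1]-k*grid)/res);cv2.line(g,(r,0),(r,H),(0,0,255),1);cv2.putText(g,f'{k*grid:.2f}',(r+2,H-3),0,.4,(255,0,0),1)
        cv2.imwrite(f'pics/{name}.png',g)
    return im
def cloud(s):
    R=cv2.Rodrigues(np.array(s['rvec'],float))[0];t=np.array(s['tvec'],float).ravel()
    d=s['range_z'];v,u=np.indices(d.shape)
    P=np.stack([(u-s['cx'])/s['fx']*d,(v-s['cy'])/s['fy']*d,d],-1)
    P=(P-t)@R;P[d==0]=np.nan;return P
def go(x,y,z,yaw):
    "shift in tool axes (units) from the measured pose"
    from scipy.spatial.transform import Rotation as T
    o=get_obs();R=T.from_euler('xyz',o['ee_rot'])
    d=R.inv().apply(np.array([x,y,z])-o['tool_pos'])/.04
    w=(R.inv()*T.from_euler('xyz',[np.pi,0,yaw])).as_rotvec()/.1
    print('t',round(o['time'],2),'at',np.round(o['tool_pos'],4),np.round(o['ee_rot'],3),'shift',np.round(d,3),'turn',np.round(w,3),'F',np.round(o['wrist_force'],1),'w',round(o['width'],4))
E
python3 - <<'E'
from h import *
s=pickle.load(open('top.pkl','rb'))
ortho(s,(.27,.67),(-.3,.23),.01,.00067,'ortho0')
P=cloud(s);print(np.nanmin(P[...,2]),P[192,256])
w=snapshot('wrist');R=cv2.Rodrigues(w['rvec'])[0];print(w['fx'],-R.T@w['tvec'],R)
E
```

```text
-0.699172343807297 [ 0.5058471  -0.02723331  0.00106823]
270.1240138267292 [ 0.3063468  -0.46478408  0.38449376] [[ 0.41928491 -0.90785156 -0.00239041]
 [-0.86954598 -0.40234776  0.286367  ]
 [-0.26094051 -0.11799079 -0.95811702]]
```

View pics/ortho0.png

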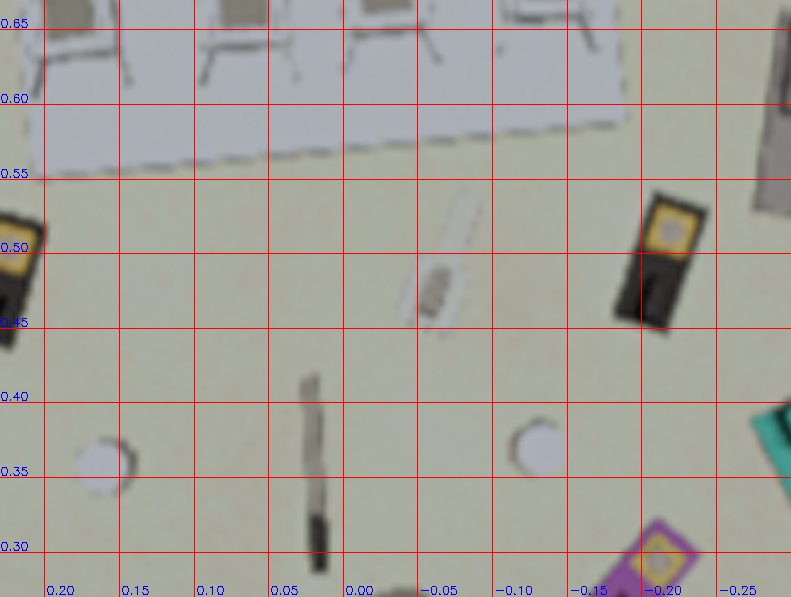

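```bash
python3 -c "
from h import *
go(.5,.03,.2,0)"
```

```text
t 0.15 at [ 0.23   -0.4991  0.2046] [-3.14  -0.     0.432] shift [11.665 -9.19   0.132] turn [-1.600e-02  2.000e-03  4.317e+00] F [-0.4  0.4  0.4] w 0.0946
```

Request:
drive_tool(commands=[[0, 0, 0, 0, 0, 0.863], [0, 0, 0, 0, 0, 0.863], [0, 0, 0, 0, 0, 0.863], [0, 0, 0, 0, 0, 0.863], [0, 0, 0, 0, 0, 0.863], [0.482, -0.945, 0, 0, 0, 0], [0.482, -0.945, 0, 0, 0, 0], [0.482, -0.945, 0, 0, 0, 0], [0.482, -0.945, 0, 0, 0, 0], [0.482, -0.945, 0, 0, 0, 0], [0.482, -0.945, 0, 0, 0, 0], [0.482, -0.945, 0, 0, 0, 0], [0.482, -0.945, 0, 0, 0, 0], [0.482, -0.945, 0, 0, 0, 0], [0.482, -0.945, 0, 0, 0, 0], [0.482, -0.945, 0, 0, 0, 0], [0.482, -0.945, 0, 0, 0, 0], [0.482, -0.945, 0, 0, 0, 0], [0.482, -0.945, 0, 0, 0, 0], [0, 0, 0, 0, 0, 0]], gripper=0.55)

```text
time: 2.65
tool_pos: [0.5002, 0.0319, 0.2047]
ee_rot: [-3.141, 0.001, 0.004]
wrist_force: [0.9, 0.1, 0.7]
width: 0.0422
finger_force: 0.0
```

```bash
python3 - <<'E'
from h import *
go(.5,.03,.2,0)
s=snapshot('wrist');pickle.dump(s,open('w1.pkl','wb'))
s['image']=cv2.convertScaleAbs(s['image'],alpha=1.3)
ortho(s,(.42,.72),(-.31,.23),.01,.000675,'ortho1')
P=cloud(s)
for n,m in [('plate',(abs(P[...,2]-.01)<.003)),('roof',(abs(P[...,2]-.03)<.003)),('tab45',abs(P[...,2]-.045)<.004)]:
    q=P[m&(P[...,0]>.4)&(P[...,0]<.8)];print(n,len(q),np.median(q,0) if len(q) else '')
E
```

```text
t 2.65 at [0.5002 0.0319 0.2047] [-3.141e+00  1.000e-03  4.000e-03] shift [-0.005  0.048  0.116] turn [-0.004  0.015  0.045] F [0.9 0.1 0.7] w 0.0422
plate 26993 [0.61835122 0.01283335 0.01080491]
roof 10199 [0.66964128 0.04852315 0.03107697]
tab45 991 [0.47505768 0.22974069 0.04555587]
```

View pics/ortho1.png

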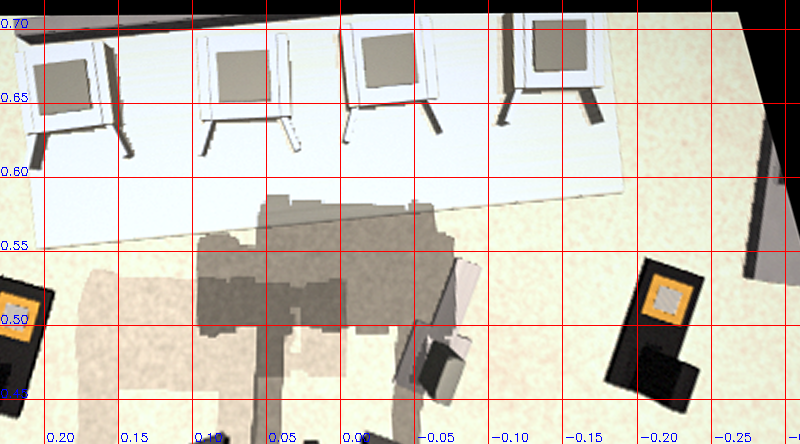

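The rectified picture shows the feeler tab at about (0.475,-0.07), all four dock roofs with slightly different yaws, and both chips. I'll fit the rectangles from depth.

```bash
cat >> h.py <<'E'
def rects(P,zlo,zhi,xr,yr,minA,dx=.0007):
    "minAreaRects of regions of the top-down height mask"
    m=(P[...,2]>zlo)&(P[...,2]<zhi)&(P[...,0]>xr[0])&(P[...,0]<xr[1])&(P[...,1]>yr[0])&(P[...,1]<yr[1])
    n,l,st,_=cv2.connectedComponentsWithStats(m.astype(np.uint8))
    out=[]
    for i in range(1,n):
        if st[i,4]<minA: continue
        q=P[l==i];q0=q
        # trim stray edge pixels
        (c,wh,a)=cv2.minAreaRect(q[:,:2].astype(np.float32))
        b=cv2.boxPoints((c,wh,a))
        e=sorted([(b[(k+1)%4]-b[k]) for k in range(2)],key=lambda v:-np.hypot(*v))
        out.append((np.array(c),sorted(wh),np.arctan2(e[0][1],e[0][0]),np.median(q[:,2]),st[i,4],b))
    return out
E
python3 - <<'E'
from h import *
s=pickle.load(open('w1.pkl','rb'));P=cloud(s)
for zz,A in [((.042,.05),60),((.027,.036),300)]:
    print(zz)
    for c,wh,a,z,n,b in rects(P,*zz,(.4,.8),(-.4,.4),A):
        print(np.round(c,4),np.round(wh,4),round(a,3),round(z,4),n,np.round(b,3).tolist())
# dock front edges: in roof clusters, min x per y bin
m=(P[...,2]>.027)&(P[...,2]<.036)&(P[...,0]>.6)
nn,l,st,_=cv2.connectedComponentsWithStats(m.astype(np.uint8))
for i in range(1,nn):
    if st[i,4]<300: continue
    q=P[l==i];y=q[:,1];bs=np.linspace(y.min()+.004,y.max()-.004,18)
    f=np.array([(.5*(a+b),q[(y>=a)&(y<b),0].min()) for a,b in zip(bs,bs[1:]) if ((y>=a)&(y<b)).any()])
    k=np.polyfit(f[:,0],f[:,1],1);r=f[:,1]-np.polyval(k,f[:,0]);g=abs(r-np.median(r))<.0015;k=np.polyfit(f[g,0],f[g,1],1)
    print('dock',np.round([y.min(),y.max()],4),'yaw',round(-np.arctan(k[0]),4),'x at ymid',round(np.polyval(k,(y.min()+y.max())/2),4),g.sum())
E
```

```text
(0.042, 0.05)
[0.6262 0.3217] [0.0257 0.0587] -0.258 0.0457 281 [[0.5950000286102295, 0.31700000166893005], [0.6510000228881836, 0.3019999861717224], [0.6579999923706055, 0.3269999921321869], [0.6010000109672546, 0.34200000762939453]]
[ 0.4746 -0.0625] [0.0124 0.0297] -0.379 0.0457 215 [[0.45899999141693115, -0.06300000101327896], [0.4860000014305115, -0.07400000095367432], [0.4909999966621399, -0.06199999898672104], [0.46299999952316284, -0.050999999046325684]]
[ 0.4697 -0.206 ] [0.013  0.0299] -0.346 0.0457 228 [[0.453000009059906, -0.2070000022649765], [0.4819999933242798, -0.21699999272823334], [0.4860000014305115, -0.20499999821186066], [0.4580000042915344, -0.19499999284744263]]
[0.4579 0.2355] [0.0122 0.0305] -0.304 0.0458 211 [[0.44200000166893005, 0.23399999737739563], [0.47099998593330383, 0.22499999403953552], [0.4740000069141388, 0.2370000034570694], [0.4449999928474426, 0.2460000067949295]]
(0.027, 0.036)
[0.7018 0.1288] [0.0124 0.1635] -1.483 0.0323 1130 [[0.6880000233650208, 0.20999999344348907], [0.703000009059906, 0.04699999839067459], [0.7149999737739563, 0.04800000
[... 796 characters left out ...]
29999756813049, 0.2029999941587448], [0.6200000047683716, 0.14499999582767487], [0.6869999766349792, 0.15299999713897705], [0.6800000071525574, 0.21199999749660492]]
[0.6345 0.3264] [0.0387 0.0876] -0.258 0.0314 442 [[0.5870000123977661, 0.3190000057220459], [0.671999990940094, 0.29600000381469727], [0.6819999814033508, 0.33399999141693115], [0.597000002861023, 0.35600000619888306]]
dock [0.0469 0.2105] yaw 0.0962 x at ymid 0.6961 17
dock [-0.0592  0.0025] yaw 0.1087 x at ymid 0.6471 17
dock [-0.1661 -0.107 ] yaw 0.0333 x at ymid 0.657 17
dock [0.0342 0.094 ] yaw 0.0476 x at ymid 0.6372 17
dock [0.1445 0.211 ] yaw 0.1104 x at ymid 0.6305 13
dock [0.3124 0.3448] yaw 0.2964 x at ymid 0.6051 17
```

Request:
drive_tool(commands=[[0, 0, 0, 0, 0, 0.958], [0, 0, 0, 0, 0, 0.958], [0, 0, 0, 0, 0, 0.958], [0, 0, 0, 0, 0, 0.958], [0.093, 0.81, 0, 0, 0, 0], [0.093, 0.81, 0, 0, 0, 0], [0.093, 0.81, 0, 0, 0, 0], [0, 0, 0.8, 0, 0, 0], [0, 0, 0.8, 0, 0, 0], [0, 0, 0.8, 0, 0, 0], [0, 0, 0.8, 0, 0, 0], [0, 0, 0, 0, 0, 0]])

```text
time: 4.2
tool_pos: [0.471, -0.0651, 0.0748]
ee_rot: [3.14, 0.007, -0.385]
wrist_force: [0.1, -0.1, 0.5]
width: 0.0426
finger_force: 0.0
```

```bash
python3 - <<'E'
from h import *
go(.4746,-.0625,.02,-.379)
s=snapshot('wrist')
for c,wh,a,z,n,b in rects(cloud(s),.042,.05,(.4,.55),(-.15,0),60): print(np.round(c,4),np.round(wh,4),round(a,3),round(z,4),n)
E
```

```text
t 4.2 at [ 0.471  -0.0651  0.0748] [ 3.14   0.007 -0.385] shift [ 0.069 -0.095  1.368] turn [ 0.014  0.066 -0.056] F [ 0.1 -0.1  0.5] w 0.0426
[ 0.4747 -0.0627] [0.012  0.0296] -0.36 0.0458 494
```

Request:
drive_tool(commands=[[0.08, -0.08, 0, 0, 0, -0.2], [0, 0, 0.7, 0, 0, 0], [0, 0, 0.67, 0, 0, 0], [0, 0, 0, 0, 0, 0]])

```text
time: 4.75
tool_pos: [0.4776, -0.0627, 0.0223]
ee_rot: [3.141, 0.002, -0.362]
wrist_force: [-0.9, -0.3, 0.6]
width: 0.0422
finger_force: 0.0
```

Request:
drive_tool(commands=[[0, 0, 0, 0, 0, 0], [0, 0, 0, 0, 0, 0], [0, 0, 0, 0, 0, 0], [0, 0, 0, 0, 0, 0], [0, 0, 0, 0, 0, 0], [0, 0, -0.5, 0, 0, 0], [0, 0, -0.5, 0, 0, 0], [0, 0, 0, 0, 0, 0]], gripper=1)

```text
time: 5.75
tool_pos: [0.4792, -0.063, 0.0638]
ee_rot: [-3.141, -0.003, -0.363]
wrist_force: [0.9, -0.6, -1.2]
width: 0.0118
finger_force: 30.0
```

```bash
python3 - <<'E'
from h import *
go(.4746,-.0625,.06,-.36)
s=snapshot('wrist');pickle.dump(s,open('w2.pkl','wb'))
cv2.imwrite('pics/w2.png',cv2.convertScaleAbs(s['image'],alpha=1.3))
E
```

```text
t 5.75 at [ 0.4792 -0.063   0.0638] [-3.141e+00 -3.000e-03 -3.630e-01] shift [-0.112  0.028  0.094] turn [-0.003 -0.03  -0.029] F [ 0.9 -0.6 -1.2] w 0.0118
```

View pics/w2.png

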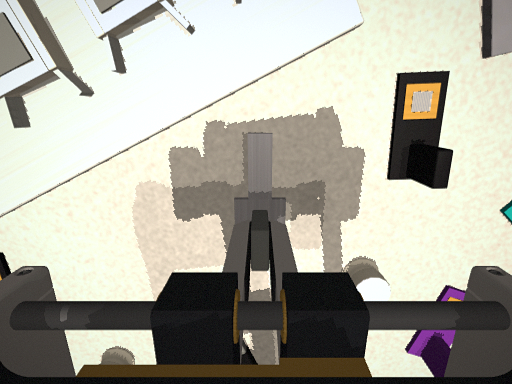

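The feeler is in the grip and in line with the tool. Its tip is at pixel (259,132).

Request:
drive_tool(commands=[[0, 0, -0.15, 0, 0, -0.956], [0, 0, -0.15, 0, 0, -0.956], [0, 0, -0.15, 0, 0, -0.956], [0, 0, -0.15, 0, 0, -0.956], [0, 0, -0.15, 0, 0, -0.956], [0.297, -0.786, 0, 0, 0, 0], [0.297, -0.786, 0, 0, 0, 0], [0.297, -0.786, 0, 0, 0, 0], [0.297, -0.786, 0, 0, 0, 0], [0.297, -0.786, 0, 0, 0, 0], [0.297, -0.786, 0, 0, 0, 0], [0.297, -0.786, 0, 0, 0, 0], [0, 0, 0, 0, 0, 0], [0, 0, 0, 0, 0, 0]])

```text
time: 7.55
tool_pos: [0.5346, 0.1647, 0.0912]
ee_rot: [3.141, 0.003, 0.115]
wrist_force: [0.0, -1.4, -0.8]
width: 0.0116
finger_force: 30.0
```

```bash
cat >> h.py <<'E'
def dock(P,xr,yr):
    "mouth and yaw from a dock roof seen in the cloud"
    m=(P[...,2]>.0275)&(P[...,2]<.0345)&(P[...,0]>xr[0])&(P[...,0]<xr[1])&(P[...,1]>yr[0])&(P[...,1]<yr[1])
    n,l,st,_=cv2.connectedComponentsWithStats(m.astype(np.uint8));i=1+np.argmax(st[1:,4]);q=P[l==i][:,:2]
    a=.07
    for _ in range(4):
        u=np.array([np.cos(a),np.sin(a)]);v=np.array([-u[1],u[0]]);X=q@u;Y=q@v
        bs=np.linspace(np.percentile(Y,2)+.002,np.percentile(Y,98)-.002,25)
        f=[(.5*(b+c),X[(Y>=b)&(Y<c)].min()) for b,c in zip(bs,bs[1:]) if ((Y>=b)&(Y<c)).any()];f=np.array(f)
        for _ in range(3):
            k=np.polyfit(f[:,0],f[:,1],1);r=abs(f[:,1]-np.polyval(k,f[:,0]));f=f[r<=max(.001,np.percentile(r,85))]
        a-=np.arctan(k[0])
    # sides
    s0=X.min()+.012;s=[(Y[(X>=b)&(X<b+.003)].min(),Y[(X>=b)&(X<b+.003)].max()) for b in np.arange(s0,s0+.025,.003)]
    lo,hi=np.median(s,0);ym=(lo+hi)/2
    M=u*np.polyval(k,ym)+v*ym
    print('dock mouth',np.round(M,4),'yaw',round(a,4),'width',round(hi-lo,4),'n',len(q));return M,a
def stand(M,a,back,z):
    "go to TCP pose 'back' m before the mouth"
    go(M[0]-back*np.cos(a),M[1]-back*np.sin(a),z,a)
E
python3 - <<'E'
from h import *
w=pickle.load(open('w2.pkl','rb'));p=ray(w,259,132,.0465);d=p[:2]-[.4792,-.063];a=-.363
print('tip rel',d@[np.cos(a),np.sin(a)],d@[-np.sin(a),np.cos(a)])
s=snapshot('wrist');pickle.dump(s,open('w3.pkl','wb'));P=cloud(s)
M,a=dock(P,(.58,.7),(.13,.24))
stand(M,a,.094,.09)
dock(P,(.58,.7),(.02,.12))
# held feeler: tab/blade region between plate and tool
o=get_obs();T=o['tool_pos'];y=o['ee_rot'][2];u=np.array([np.cos(y),np.sin(y)]);v=np.array([-u[1],u[0]])
q=P-T;X=q[...,:2]@u;Y=q[...,:2]@v
m=(X>.01)&(X<.1)&(abs(Y)<.03)&(q[...,2]>-.03)&(q[...,2]<0);print('blade zrel med',np.median(q[m][:,2]),'tip',np.percentile(X[m],99.5),'Y',np.percentile(Y[m&(X>.04)],[1,99]))
E
```

```text
tip rel 0.06931384596500895 2.7633630518487862e-05
dock mouth [0.6311 0.1758] yaw 0.132 width 0.0574 n 5129
t 7.6 at [0.5348 0.1644 0.0916] [3.141e+00 2.000e-03 1.150e-01] shift [0.074 0.034 0.04 ] turn [ 0.008  0.02  -0.175] F [-0.7 -0.3 -1.2] w 0.0122
dock mouth [0.6378 0.0631] yaw 0.0477 width 0.0579 n 5047
blade zrel med -0.0182157287470682 tip 0.06815064819387628 Y [-0.00864605  0.00848396]
```

Request:
drive_tool(commands=[[0.07, 0.034, 0, 0, 0, -0.17], [0, 0, 0.7, 0, 0, 0], [0, 0, 0.72, 0, 0, 0], [0, 0, 0, 0, 0, 0], [0, 0, 0, 0, 0, 0]])

```text
time: 8.22
tool_pos: [0.539, 0.1639, 0.0368]
ee_rot: [3.141, -0.001, 0.132]
wrist_force: [0.8, 0.4, -0.7]
width: 0.0117
finger_force: 30.0
```

```bash
python3 - <<'E'
from h import *
stand((.6311,.1758),.132,.069-.017,.0345)
E
```

```text
t 8.22 at [0.539  0.1639 0.0368] [ 3.141e+00 -1.000e-03  1.320e-01] shift [1.022 0.008 0.06 ] turn [ 0.001 -0.012 -0.004] F [ 0.8  0.4 -0.7] w 0.0117
```

Request:
drive_tool(commands=[[0.1, 0, 0.04, 0, 0, 0], [0.3, 0, 0, 0, 0, 0], [0.3, 0, 0, 0, 0, 0], [0.3, 0, 0, 0, 0, 0], [0.1, 0, 0, 0, 0, 0], [0.08, 0, 0, 0, 0, 0], [0.06, 0, 0, 0, 0, 0], [0.06, 0, 0, 0, 0, 0], [0, 0, 0, 0, 0, 0], [0, 0, 0, 0, 0, 0]])

```text
time: 9.48
tool_pos: [0.5899, 0.1711, 0.0338]
ee_rot: [3.142, 0.0, 0.132]
wrist_force: [-1.8, -0.4, -3.3]
width: 0.0117
finger_force: 30.0
```

```bash
python3 - <<'E'
from h import *
stand((.6311,.1758),.132,.069-.044,.0345)
E
```

```text
t 9.47 at [0.5899 0.1711 0.0338] [3.142 0.    0.132] shift [ 0.411  0.02  -0.018] turn [0.001 0.001 0.001] F [-1.8 -0.4 -3.3] w 0.0117
```

Request:
drive_tool(commands=[[0.12, 0, -0.01, 0, 0, 0], [0.12, 0, 0, 0, 0, 0], [0.08, 0, 0, 0, 0, 0], [0.06, 0, 0, 0, 0, 0], [0.06, 0, 0, 0, 0, 0], [0, 0, 0, 0, 0, 0]])

```text
time: 10.22
tool_pos: [0.6075, 0.1735, 0.0346]
ee_rot: [3.142, 0.0, 0.132]
wrist_force: [-2.3, -0.2, -5.8]
width: 0.0114
finger_force: 30.0
```

```bash
python3 - <<'E'
from h import *
stand((.6311,.1758),.132,.069-.045,.0345)
stand((.6378,.0631),.0477,.069+.03,.08)
E
```

```text
t 10.22 at [0.6075 0.1735 0.0346] [3.142 0.    0.132] shift [-0.006  0.021  0.004] turn [0.001 0.001 0.001] F [-2.3 -0.2 -5.8] w 0.0114
t 10.22 at [0.6075 0.1735 0.0346] [3.142 0.    0.132] shift [-2.078  2.627 -1.133] turn [0.001 0.001 0.844] F [-2.3 -0.2 -5.8] w 0.0114
```

Request:
drive_tool(commands=[[-0.475, 0, 0, 0, 0, 0], [-0.475, 0, 0, 0, 0, 0], [-0.475, 0, 0, 0, 0, 0], [-0.475, 0, 0, 0, 0, 0], [0, 0, -0.57, 0, 0, 0], [0, 0, -0.57, 0, 0, 0.84], [0.01, 0.66, 0, 0, 0, 0], [0.01, 0.66, 0, 0, 0, 0], [0.01, 0.66, 0, 0, 0, 0], [0.01, 0.66, 0, 0, 0, 0], [0, 0, 0, 0, 0, 0], [0, 0, 0, 0, 0, 0]])

```text
time: 11.72
tool_pos: [0.5402, 0.0586, 0.0818]
ee_rot: [-3.141, -0.004, 0.048]
wrist_force: [0.3, -0.4, -1.1]
width: 0.0117
finger_force: 30.0
```

```bash
cat >> h.py <<'E'
def held(P):
    o=get_obs();T=o['tool_pos'];y=o['ee_rot'][2];u=np.array([np.cos(y),np.sin(y)]);v=np.array([-u[1],u[0]])
    q=P-T;X=q[...,:2]@u;Y=q[...,:2]@v
    m=(X>.01)&(X<.1)&(abs(Y)<.03)&(q[...,2]>-.03)&(q[...,2]<0)
    print('held top zrel',round(np.median(q[m][:,2]),4),'front',round(np.percentile(X[m],99.5),4),'Y',np.round(np.percentile(Y[m&(X>.04)],[1,99]),4))
E
python3 - <<'E'
from h import *
s=snapshot('wrist');P=cloud(s)
M,a=dock(P,(.58,.7),(.02,.12))
held(P)
stand(M,a,.069+.025,.0345)
dock(P,(.58,.72),(-.075,.02))
E
```

```text
dock mouth [0.6377 0.0628] yaw 0.0462 width 0.0575 n 5513
held top zrel -0.0162 front 0.0688 Y [-0.0092  0.008 ]
t 11.78 at [0.5398 0.0588 0.0814] [-3.141e+00 -3.000e-03  4.900e-02] shift [0.095 0.014 1.173] turn [-0.003 -0.033  0.025] F [ 0.   0.  -1.5] w 0.0115
dock mouth [ 0.6477 -0.0312] yaw 0.0963 width 0.058 n 5719
```

Request:
drive_tool(commands=[[0.09, 0.014, 0.6, 0, 0, 0], [0, 0, 0.61, 0, 0, 0], [0, 0, 0, 0, 0, 0], [0.2, 0, 0, 0, 0, 0], [0.3, 0, 0, 0, 0, 0], [0.3, 0, 0, 0, 0, 0], [0.2, 0, 0, 0, 0, 0], [0.07, 0, 0, 0, 0, 0], [0.06, 0, 0, 0, 0, 0], [0.06, 0, 0, 0, 0, 0], [0.06, 0, 0, 0, 0, 0], [0, 0, 0, 0, 0, 0]])

```text
time: 13.28
tool_pos: [0.5929, 0.0601, 0.0322]
ee_rot: [3.141, -0.001, 0.048]
wrist_force: [-2.7, -0.4, 3.0]
width: 0.0117
finger_force: 30.0
```

```bash
python3 - <<'E'
from h import *
stand((.6377,.0628),.0462,.069-.044,.033)
E
```

```text
t 13.28 at [0.5929 0.0601 0.0322] [ 3.141e+00 -1.000e-03  4.800e-02] shift [ 0.496 -0.015 -0.019] turn [ 0.001 -0.01   0.019] F [-2.7 -0.4  3. ] w 0.0117
```

Request:
drive_tool(commands=[[0.06, 0, -0.01, 0, 0, 0], [0.06, 0, 0, 0, 0, 0], [0.06, 0, 0, 0, 0, 0], [0, 0, 0, 0, 0, 0]])

```text
time: 13.78
tool_pos: [0.5999, 0.0604, 0.0323]
ee_rot: [3.141, -0.001, 0.048]
wrist_force: [-3.0, 0.5, 1.6]
width: 0.0116
finger_force: 30.0
```

Request:
drive_tool(commands=[[0.1, 0, 0, 0, 0, 0], [0.1, 0, 0, 0, 0, 0], [0.06, 0, 0, 0, 0, 0], [0.05, 0, 0, 0, 0, 0], [0.04, 0, 0, 0, 0, 0], [0, 0, 0, 0, 0, 0]])

```text
time: 14.52
tool_pos: [0.6138, 0.0611, 0.0323]
ee_rot: [3.142, -0.001, 0.048]
wrist_force: [-2.2, 0.2, 1.9]
width: 0.0118
finger_force: 30.0
```

```bash
python3 - <<'E'
from h import *
stand((.6377,.0628),.0462,.069-.045,.033)
stand((.6477,-.0312),.0963,.069+.03,.08)
E
```

```text
t 14.53 at [0.6138 0.0611 0.0323] [ 3.142e+00 -1.000e-03  4.800e-02] shift [-0.001 -0.015 -0.018] turn [ 0.001 -0.006  0.019] F [-2.2  0.2  1.9] w 0.0118
t 14.53 at [0.6138 0.0611 0.0323] [ 3.142e+00 -1.000e-03  4.800e-02] shift [-1.736  2.465 -1.194] turn [ 0.001 -0.006 -0.482] F [-2.2  0.2  1.9] w 0.0118
```

Request:
drive_tool(commands=[[-0.475, 0, 0, 0, 0, 0], [-0.475, 0, 0, 0, 0, 0], [-0.475, 0, 0, 0, 0, 0], [-0.475, 0, 0, 0, 0, 0], [0, 0, -0.6, 0, 0, 0], [0, 0, -0.6, 0, 0, -0.48], [0.01, 0.62, 0, 0, 0, 0], [0.01, 0.62, 0, 0, 0, 0], [0.01, 0.62, 0, 0, 0, 0], [0.01, 0.62, 0, 0, 0, 0], [0, 0, 0, 0, 0, 0], [0, 0, 0, 0, 0, 0]])

```text
time: 16.02
tool_pos: [0.5492, -0.0406, 0.0802]
ee_rot: [-3.141, -0.001, 0.096]
wrist_force: [0.7, -1.1, -1.1]
width: 0.0117
finger_force: 30.0
```

```bash
python3 - <<'E'
from h import *
s=snapshot('wrist');P=cloud(s)
M,a=dock(P,(.58,.72),(-.075,.02))
held(P)
stand(M,a,.069+.025,.033)
dock(P,(.58,.73),(-.18,-.09))
E
```

```text
dock mouth [ 0.6476 -0.0315] yaw 0.1013 width 0.0573 n 5691
held top zrel -0.0144 front 0.0665 Y [-0.0095  0.0083]
t 16.07 at [ 0.549  -0.0404  0.0802] [-3.141e+00 -1.000e-03  9.700e-02] shift [0.123 0.029 1.18 ] turn [-0.002 -0.01  -0.046] F [-0.1  0.  -0.8] w 0.0113
dock mouth [ 0.6572 -0.1372] yaw 0.0194 width 0.0581 n 5764
```

```bash
cat >> h.py <<'E'
def tilt(P):
    o=get_obs();T=o['tool_pos'];y=o['ee_rot'][2];u=np.array([np.cos(y),np.sin(y)]);v=np.array([-u[1],u[0]])
    q=P-T;X=q[...,:2]@u;Y=q[...,:2]@v
    m=(abs(Y)<.025)&(q[...,2]>-.04)&(q[...,2]<.012)
    for lo in np.arange(.0,.09,.008):
        k=m&(X>=lo)&(X<lo+.008)
        if k.sum()>5: print(round(lo+.004,3),'z',np.round(np.percentile(q[k][:,2],[10,50,90]),4),'Y',np.round(np.percentile(Y[k],[2,98]),4),k.sum())
E
python3 - <<'E'
from h import *
P=cloud(snapshot('wrist'));tilt(P);print(get_obs()['tool_pos'])
E
```

```text
0.004 z [-0.016  -0.0149  0.0081] Y [-0.0197  0.0186] 487
0.012 z [-0.0158 -0.0148  0.0083] Y [-0.0194  0.0182] 719
0.02 z [-0.0176 -0.0151 -0.0141] Y [-0.0185  0.0177] 321
0.028 z [-0.0156 -0.0148 -0.0139] Y [-0.0092  0.0081] 242
0.036 z [-0.0152 -0.0144 -0.0137] Y [-0.009  0.008] 252
0.044 z [-0.0151 -0.0142 -0.0134] Y [-0.0089  0.0079] 251
0.052 z [-0.0147 -0.0139 -0.0131] Y [-0.0088  0.0078] 262
0.06 z [-0.0145 -0.0137 -0.013 ] Y [-0.0094  0.0084] 303
0.068 z [-0.0175 -0.0138 -0.013 ] Y [-0.0094  0.0083] 112
[ 0.54893655 -0.04022701  0.08024385]
```

Request:
drive_tool(commands=[[0.12, 0.03, 0.6, 0, 0, -0.04], [0, 0, 0.62, 0, 0, 0], [0, 0, 0, 0, 0, 0], [0.2, 0, 0, 0, 0, 0], [0.3, 0, 0, 0, 0, 0], [0.3, 0, 0, 0, 0, 0], [0.2, 0, 0, 0, 0, 0], [0.06, 0, 0, 0, 0, 0], [0.05, 0, 0, 0, 0, 0], [0.05, 0, 0, 0, 0, 0], [0.05, 0, 0, 0, 0, 0], [0, 0, 0, 0, 0, 0]])

```text
time: 17.62
tool_pos: [0.6016, -0.037, 0.0312]
ee_rot: [3.142, 0.002, 0.1]
wrist_force: [-3.7, -0.8, 0.2]
width: 0.0116
finger_force: 30.0
```

```bash
python3 - <<'E'
from h import *
stand((.6477,-.0314),.099,.069-.044,.031)
E
```

```text
t 17.62 at [ 0.6016 -0.037   0.0312] [3.142e+00 2.000e-03 1.000e-01] shift [ 0.537 -0.025  0.004] turn [0.    0.018 0.013] F [-3.7 -0.8  0.2] w 0.0116
```

Tip at about 22.5 mm with a low force; I'll go on in small steps.

Request:
drive_tool(commands=[[0.06, 0, 0, 0, 0, 0], [0.06, 0, 0, 0, 0, 0], [0.06, 0, 0, 0, 0, 0], [0, 0, 0, 0, 0, 0]])

```text
time: 18.12
tool_pos: [0.6093, -0.0362, 0.0313]
ee_rot: [-3.142, -0.001, 0.1]
wrist_force: [-1.9, -0.6, -2.0]
width: 0.0117
finger_force: 30.0
```

Request:
drive_tool(commands=[[0.1, 0, 0, 0, 0, 0], [0.1, 0, 0, 0, 0, 0], [0.06, 0, 0, 0, 0, 0], [0.05, 0, 0, 0, 0, 0], [0.04, 0, 0, 0, 0, 0], [0, 0, 0, 0, 0, 0]])

```text
time: 18.88
tool_pos: [0.623, -0.0349, 0.0313]
ee_rot: [3.142, -0.0, 0.1]
wrist_force: [-2.4, -0.1, -2.5]
width: 0.0117
finger_force: 30.0
```

```bash
python3 - <<'E'
from h import *
stand((.6477,-.0314),.099,.069-.044,.031)
stand((.6572,-.1372),.0194,.069+.03,.08)
E
```

```text
t 18.88 at [ 0.623  -0.0349  0.0313] [ 3.142 -0.     0.1  ] shift [-0.003 -0.026  0.008] turn [ 0.    -0.003  0.011] F [-2.4 -0.1 -2.5] w 0.0117
t 18.88 at [ 0.623  -0.0349  0.0313] [ 3.142 -0.     0.1  ] shift [-1.873  2.431 -1.217] turn [ 0.    -0.003  0.807] F [-2.4 -0.1 -2.5] w 0.0117
```

Request:
drive_tool(commands=[[-0.475, 0, 0, 0, 0, 0], [-0.475, 0, 0, 0, 0, 0], [-0.475, 0, 0, 0, 0, 0], [-0.475, 0, 0, 0, 0, 0], [0, 0, -0.6, 0, 0, 0], [0, 0, -0.6, 0, 0, 0.8], [0.05, 0.6, 0, 0, 0, 0], [0.05, 0.61, 0, 0, 0, 0], [0.05, 0.61, 0, 0, 0, 0], [0.05, 0.6, 0, 0, 0, 0], [0, 0, 0, 0, 0, 0], [0, 0, 0, 0, 0, 0]])

```text
time: 20.38
tool_pos: [0.5581, -0.1387, 0.0802]
ee_rot: [3.142, -0.003, 0.02]
wrist_force: [-0.6, -0.1, -1.0]
width: 0.0115
finger_force: 30.0
```

```bash
python3 - <<'E'
from h import *
s=snapshot('wrist');P=cloud(s)
M,a=dock(P,(.58,.73),(-.18,-.09))
tilt(P)
stand(M,a,.069+.025,.031)
E
```

```text
dock mouth [ 0.657  -0.1376] yaw 0.0187 width 0.0575 n 5721
0.004 z [-0.0147 -0.0134  0.0078] Y [-0.0197  0.0183] 566
0.012 z [-0.0149 -0.0138  0.0087] Y [-0.0195  0.0182] 658
0.02 z [-0.0145 -0.0137 -0.0129] Y [-0.0094  0.008 ] 233
0.028 z [-0.0142 -0.0134 -0.0126] Y [-0.0093  0.0079] 247
0.036 z [-0.014  -0.0132 -0.0122] Y [-0.0092  0.0078] 250
0.044 z [-0.0137 -0.0129 -0.0121] Y [-0.0091  0.0077] 262
0.052 z [-0.0134 -0.0127 -0.012 ] Y [-0.009   0.0083] 278
0.06 z [-0.0133 -0.0124 -0.0116] Y [-0.0095  0.0082] 284
0.068 z [-0.0143 -0.0132 -0.0115] Y [-0.0094  0.0081] 52
t 20.43 at [ 0.5578 -0.1384  0.08  ] [ 3.142e+00 -2.000e-03  2.100e-02] shift [0.128 0.026 1.226] turn [ 0.    -0.02   0.021] F [ 0.1 -0.9 -1.6] w 0.0118
```

Request:
drive_tool(commands=[[0.128, 0.026, 0.6, 0, 0, 0.02], [0, 0, 0.66, 0, 0, 0], [0, 0, 0, 0, 0, 0], [0.2, 0, 0, 0, 0, 0], [0.3, 0, 0, 0, 0, 0], [0.3, 0, 0, 0, 0, 0], [0.2, 0, 0, 0, 0, 0], [0.06, 0, 0, 0, 0, 0], [0.04, 0, 0, 0, 0, 0], [0.04, 0, 0, 0, 0, 0], [0.04, 0, 0, 0, 0, 0], [0, 0, 0, 0, 0, 0]])

```text
time: 21.92
tool_pos: [0.5967, -0.1395, 0.0287]
ee_rot: [-3.14, 0.031, 0.017]
wrist_force: [-32.5, -0.4, 17.7]
width: 0.0117
finger_force: 30.0
```

```bash
python3 - <<'E'
from h import *
stand((.657,-.1376),.0187,.067-.020,.029)
E
```

```text
t 21.93 at [ 0.5967 -0.1395  0.0287] [-3.14   0.031  0.017] shift [ 0.334 -0.02  -0.017] turn [-0.016  0.312 -0.013] F [-32.5  -0.4  17.7] w 0.0117
```

```bash
python3 - <<'E'
from h import *
s=snapshot('wrist');P=cloud(s);tilt(P);pickle.dump(s,open('w5.pkl','wb'))
cv2.imwrite('pics/w5.png',cv2.convertScaleAbs(s['image'],alpha=1.3))
t=snapshot('scene');t['image']=cv2.convertScaleAbs(t['image'],alpha=1.5)
cv2.imwrite('pics/s5.png',cv2.resize(t['image'][190:270,160:260],None,fx=6,fy=6,interpolation=cv2.INTER_CUBIC))
E
```

```text
0.004 z [-0.0174 -0.0105  0.0073] Y [-0.0235  0.0235] 735
0.012 z [-0.0182 -0.0108  0.0073] Y [-0.0239  0.0239] 878
0.02 z [-0.0185 -0.0174 -0.0087] Y [-0.0238  0.0239] 635
0.028 z [-0.0184 -0.0173 -0.0078] Y [-0.0242  0.024 ] 658
0.036 z [-0.0186 -0.0173 -0.0069] Y [-0.024  0.024] 680
0.044 z [-0.0185 -0.0173 -0.0058] Y [-0.0237  0.0237] 732
0.052 z [-0.0185 -0.0173 -0.0048] Y [-0.0242  0.024 ] 766
0.06 z [-0.0054  0.0017  0.0027] Y [-0.0241  0.0244] 664
0.068 z [0.0013 0.0021 0.0032] Y [-0.0239  0.0242] 948
0.076 z [0.0018 0.0037 0.0048] Y [-0.024   0.0239] 1024
0.084 z [0.0018 0.0037 0.0048] Y [-0.0242  0.0241] 1124
0.092 z [0.0017 0.0036 0.0047] Y [-0.0239  0.0239] 1138
```

View pics/w5.png

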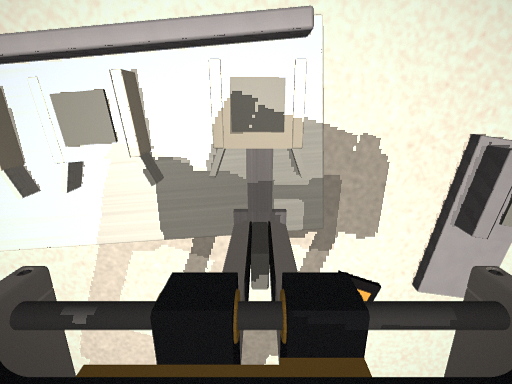

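The picture shows the blade tip tilted up and jammed on the lip of dock 4's roof, near (260,150), so it isn't inside. I'll back off, set the feeler flat on the bench and grip it again.

Request:
drive_tool(commands=[[-0.3, 0, 0, 0, 0, 0], [-0.4, 0, 0, 0, 0, 0], [-0.4, 0, 0, 0, 0, 0], [-0.4, 0, -0.3, 0, 0, 0], [-0.4, -0.25, -0.3, 0, 0, 0], [-0.3, -0.25, 0, 0, 0, 0], [0, 0, 0, 0, 0, 0], [0, 0, 0, 0, 0, 0]])

```text
time: 23.02
tool_pos: [0.5215, -0.1208, 0.0527]
ee_rot: [3.141, 0.0, 0.018]
wrist_force: [0.8, -0.2, -0.6]
width: 0.0114
finger_force: 30.0
```

```bash
python3 - <<'E'
from h import *
go(.503,-.12,.02,.02)
s=snapshot('wrist');P=cloud(s);tilt(P);pickle.dump(s,open('w6.pkl','wb'))
E
```

```text
t 23.02 at [ 0.5215 -0.1208  0.0527] [3.141 0.    0.018] shift [-0.462 -0.028  0.817] turn [ 0.002  0.    -0.015] F [ 0.8 -0.2 -0.6] w 0.0114
0.004 z [-0.0114 -0.0098  0.008 ] Y [-0.019   0.0184] 603
0.012 z [-0.0115 -0.0098  0.009 ] Y [-0.0187  0.0187] 569
0.02 z [-0.0095 -0.0086 -0.0078] Y [-0.0088  0.0082] 234
0.028 z [-0.0083 -0.0075 -0.0067] Y [-0.0086  0.0087] 253
0.036 z [-0.0073 -0.0063 -0.0052] Y [-0.0085  0.0086] 259
0.044 z [-0.0061 -0.0052 -0.0042] Y [-0.009   0.0084] 284
0.052 z [-0.0049 -0.0039 -0.0029] Y [-0.0088  0.0083] 287
0.06 z [-0.0052 -0.0031 -0.0023] Y [-0.0087  0.0088] 241
```

Request:
drive_tool(commands=[[-0.46, 0, 0, 0, 0, 0], [0, 0, 0.5, 0, 0, 0], [0, 0, 0.35, 0, 0, 0], [0, 0, 0, 0, 0, 0]])

```text
time: 23.58
tool_pos: [0.5034, -0.1213, 0.0188]
ee_rot: [3.142, -0.0, 0.018]
wrist_force: [0.6, 0.6, -1.3]
width: 0.0117
finger_force: 30.0
```

Request:
drive_tool(commands=[[0, 0, 0, 0, 0, 0], [0, 0, 0, 0, 0, 0], [0, 0, 0, 0, 0, 0], [0, 0, 0, 0, 0, 0]], gripper=0.65)

```text
time: 24.08
tool_pos: [0.5027, -0.1211, 0.0191]
ee_rot: [3.141, -0.0, 0.018]
wrist_force: [-0.4, -1.0, -0.0]
width: 0.0329
finger_force: 0.0
```

```bash
python3 - <<'E'
from h import *
s=snapshot('wrist');P=cloud(s);tilt(P)
for c,wh,a,z,n,b in rects(P,.041,.05,(.4,.55),(-.17,-.05),40): print(np.round(c,4),np.round(wh,4),round(a,3),round(z,4),n);go(c[0],c[1],.02,a)
# blade (z 3..8 mm)
for c,wh,a,z,n,b in rects(P,.003,.0085,(.44,.62),(-.145,-.09),200): print(np.round(c,4),np.round(wh,4),round(a,3),round(z,4),n)
E
```

```text
0.004 z [-0.0177 -0.013   0.0065] Y [-0.0236  0.0235] 796
0.012 z [-0.0186 -0.0139  0.0061] Y [-0.0242  0.0241] 820
0.02 z [-0.0189 -0.0178 -0.0129] Y [-0.0239  0.0238] 635
0.028 z [-0.0189 -0.0177 -0.0128] Y [-0.0237  0.0237] 665
0.036 z [-0.0189 -0.0178 -0.0129] Y [-0.0242  0.0241] 687
0.044 z [-0.0189 -0.0177 -0.0129] Y [-0.0239  0.0239] 703
0.052 z [-0.019  -0.0178 -0.0129] Y [-0.0236  0.0237] 723
0.06 z [-0.019  -0.0179 -0.0132] Y [-0.024   0.0241] 783
0.068 z [-0.0191 -0.0183 -0.0174] Y [-0.0238  0.0238] 818
0.076 z [-0.0191 -0.0182 -0.0172] Y [-0.024   0.0242] 777
0.084 z [-0.0101 -0.0085 -0.0075] Y [-0.0239  0.024 ] 895
0.092 z [-0.0092 -0.0084 -0.0075] Y [-0.0238  0.0238] 970
[ 0.5062 -0.1027] [0.009  0.0206] 0.652 0.0452 165
t 24.12 at [ 0.5028 -0.1212  0.0191] [ 3.141 -0.     0.018] shift [ 0.093 -0.459 -0.022] turn [ 2.00e-03 -1.00e-03 -6.34e+00] F [0.5 0.1 0.4] w 0.033
[ 0.5065 -0.1402] [0.0097 0.021 ] -0.596 0.0454 162
t 24.12 at [ 0.5028 -0.1212  0.0191] [ 3.141 -0.     0.018] shift [ 0.086  0.478 -0.021] turn [ 1.000e-03 -2.000e-03  6.142e+00] F [0.5 0.1 0.4] w 0.033
[ 0.4912 -0.1221] [0.0117 0.0302] 0.013 0.0458 796
t 24.12 at [ 0.5028 -0.1212  0.0191] [ 3.141 -0.     0.018] shift [-0.288  0.018 -0.022] turn [ 0.001 -0.001  0.056] F [0.5 0.1 0.4] w 0.033
[ 0.5157 -0.1213] [0.0397 0.0961] 0.018 0.0059 3444
```

Request:
drive_tool(commands=[[-0.29, 0.02, 0, 0, 0, 0], [0, 0, 0.03, 0, 0, 0], [0, 0, 0, 0, 0, 0]])

```text
time: 24.5
tool_pos: [0.4909, -0.1222, 0.0178]
ee_rot: [3.142, -0.0, 0.018]
wrist_force: [0.2, -0.3, -0.8]
width: 0.0332
finger_force: 0.0
```

Request:
drive_tool(commands=[[0, 0, 0, 0, 0, 0], [0, 0, 0, 0, 0, 0], [0, 0, 0, 0, 0, 0], [0, 0, 0, 0, 0, 0], [0, 0, -0.5, 0, 0, 0], [0, 0, -0.5, 0, 0, 0], [0.42, 0.12, 0, 0, 0, 0], [0.42, 0.12, 0, 0, 0, 0], [0.42, 0.12, 0, 0, 0, 0], [0.42, 0.12, 0, 0, 0, 0], [0, 0, 0, 0, 0, 0], [0, 0, 0, 0, 0, 0]], gripper=1)

```text
time: 26.0
tool_pos: [0.5579, -0.1399, 0.0574]
ee_rot: [-3.141, 0.001, 0.018]
wrist_force: [-0.7, -0.1, -1.2]
width: 0.0117
finger_force: 30.0
```

```bash
python3 - <<'E'
from h import *
s=snapshot('wrist');P=cloud(s);tilt(P)
M,a=dock(P,(.58,.73),(-.18,-.09))
stand(M,a,.073+.02,.033)
E
```

```text
0.004 z [-0.013  -0.0121 -0.0113] Y [-0.02    0.0191] 251
0.012 z [-0.0127 -0.0115  0.0095] Y [-0.019   0.0182] 734
0.02 z [-0.0135 -0.0123 -0.0115] Y [-0.0196  0.0188] 541
0.028 z [-0.013  -0.0123 -0.0114] Y [-0.0089  0.0081] 246
0.036 z [-0.0131 -0.0122 -0.0115] Y [-0.0088  0.008 ] 255
0.044 z [-0.0132 -0.0123 -0.0114] Y [-0.0087  0.0084] 269
0.052 z [-0.0131 -0.0123 -0.0116] Y [-0.0087  0.0085] 280
0.06 z [-0.0132 -0.0123 -0.0115] Y [-0.0092  0.0084] 294
0.068 z [-0.013  -0.0123 -0.0115] Y [-0.0091  0.0084] 304
0.076 z [-0.0133 -0.0126 -0.0117] Y [-0.0087  0.008 ] 26
0.092 z [-0.0382 -0.0326 -0.0306] Y [-0.025   0.0248] 31
dock mouth [ 0.6571 -0.1373] yaw 0.0121 width 0.0576 n 7195
t 26.05 at [ 0.5579 -0.1398  0.0575] [-3.141e+00  1.000e-03  1.800e-02] shift [ 0.157 -0.034  0.613] turn [-0.003  0.012  0.06 ] F [-0.5  0.1 -1.2] w 0.0118
```

Request:
drive_tool(commands=[[0, -0.03, 0.4, 0, 0, 0.04], [0, 0, 0.3, 0, 0, 0], [0, 0, 0, 0, 0, 0], [0.2, 0, 0, 0, 0, 0], [0.25, 0, 0, 0, 0, 0], [0.25, 0, 0, 0, 0, 0], [0.25, 0, 0, 0, 0, 0], [0.06, 0, 0, 0, 0, 0], [0.04, 0, 0, 0, 0, 0], [0.04, 0, 0, 0, 0, 0], [0, 0, 0, 0, 0, 0]])

```text
time: 27.42
tool_pos: [0.602, -0.1382, 0.0295]
ee_rot: [-3.141, 0.001, 0.014]
wrist_force: [-0.8, 0.9, -4.5]
width: 0.0114
finger_force: 30.0
```

```bash
python3 - <<'E'
from h import *
stand((.657,-.1374),.0155,.073-.02,.0293)
tilt(cloud(snapshot('wrist')))
E
```

```text
t 27.43 at [ 0.602  -0.1382  0.0295] [-3.141e+00  1.000e-03  1.400e-02] shift [0.051 0.001 0.004] turn [-0.002  0.007 -0.014] F [-0.8  0.9 -4.5] w 0.0114
0.004 z [-0.0188 -0.012  -0.011 ] Y [-0.0244  0.0243] 348
0.012 z [-0.0179 -0.0112  0.0089] Y [-0.0236  0.0237] 834
0.02 z [-0.0188 -0.0119 -0.0108] Y [-0.024   0.0239] 738
0.028 z [-0.0191 -0.018  -0.011 ] Y [-0.0237  0.0236] 655
0.036 z [-0.0191 -0.018  -0.0108] Y [-0.024   0.0241] 685
0.044 z [-0.0192 -0.0181 -0.0107] Y [-0.024  0.024] 711
0.052 z [-0.019  -0.0113  0.0008] Y [-0.0245  0.0244] 531
0.06 z [0.0006 0.0014 0.0023] Y [-0.0238  0.0237] 900
0.068 z [0.0008 0.0024 0.0039] Y [-0.0241  0.024 ] 976
0.076 z [0.001  0.0029 0.004 ] Y [-0.024   0.0238] 1010
0.084 z [0.001  0.003  0.0041] Y [-0.0241  0.024 ] 1030
0.092 z [0.001  0.003  0.0041] Y [-0.0238  0.0239] 1078
```

Request:
drive_tool(commands=[[0, 0, 0.03, 0, 0, 0], [0.06, 0, 0, 0, 0, 0], [0.05, 0, 0, 0, 0, 0], [0.04, 0, 0, 0, 0, 0], [0, 0, 0, 0, 0, 0]])

```text
time: 28.1
tool_pos: [0.6049, -0.1385, 0.0295]
ee_rot: [3.141, 0.008, 0.014]
wrist_force: [-11.8, -0.2, 5.6]
width: 0.0116
finger_force: 30.0
```

The three other docks ran free to the back wall, and dock 4 gives a hard stop at about 20 mm. So dock 4 is pinched. Now the feeler goes to its sleeve.

Request:
drive_tool(commands=[[-0.3, 0, 0, 0, 0, 0], [-0.5, 0, 0, 0, 0, 0], [-0.5, 0, 0, 0, 0, 0], [-0.5, 0, 0, 0, 0, 0], [-0.1, 0, -0.5, 0, 0, 0], [0, 0, -0.5, 0, 0, 0], [0, 0, -0.5, 0, 0, 0.6], [0, 0.75, 0, 0, 0, 0.7], [0, 0.75, 0, 0, 0, 0], [0, 0.75, 0, 0, 0, 0], [0, 0.75, 0, 0, 0, 0], [0, 0, 0, 0, 0, 0], [0, 0, 0, 0, 0, 0]])

```text
time: 29.72
tool_pos: [0.5208, -0.2582, 0.089]
ee_rot: [-3.141, -0.001, -0.116]
wrist_force: [-0.5, 0.1, -1.7]
width: 0.0119
finger_force: 30.0
```

```bash
python3 - <<'E'
from h import *
go(.52,-.26,.09,-.13)
s=snapshot('wrist');P=cloud(s);pickle.dump(s,open('w7.pkl','wb'));tilt(P)
for c,wh,a,z,n,b in rects(P,.026,.036,(.5,.8),(-.37,-.22),200): print(np.round(c,4),np.round(wh,4),round(a,3),round(z,4),n,np.round(b,4).tolist())
for c,wh,a,z,n,b in rects(P,.006,.0145,(.4,.8),(-.37,-.22),200): print(np.round(c,4),np.round(wh,4),round(a,3),round(z,4),n,np.round(b,4).tolist())
s['image']=cv2.convertScaleAbs(s['image'],alpha=1.3);ortho(s,(.45,.72),(-.42,-.15),.03,.0005,'ortho7')
E
```

```text
t 29.73 at [ 0.5208 -0.2582  0.089 ] [-3.141e+00 -1.000e-03 -1.160e-01] shift [-0.014  0.047 -0.025] turn [-0.004 -0.011  0.141] F [-0.5  0.1 -1.7] w 0.0119
0.004 z [-0.0122 -0.0116 -0.0108] Y [-0.0202  0.0188] 236
0.012 z [-0.0121 -0.0107  0.0095] Y [-0.0193  0.0179] 725
0.02 z [-0.0124 -0.0113 -0.0105] Y [-0.0199  0.0185] 552
0.028 z [-0.0118 -0.011  -0.0102] Y [-0.0092  0.0078] 250
0.036 z [-0.0117 -0.0109 -0.0102] Y [-0.0091  0.0077] 255
0.044 z [-0.0115 -0.0107 -0.01  ] Y [-0.009   0.0082] 267
0.052 z [-0.0114 -0.0106 -0.0097] Y [-0.0096  0.0082] 294
0.06 z [-0.0113 -0.0104 -0.0095] Y [-0.0095  0.0081] 294
0.068 z [-0.011  -0.0102 -0.0093] Y [-0.0094  0.0079] 310
0.076 z [-0.0138 -0.0115 -0.0097] Y [-0.0093  0.0079] 52
[ 0.6246 -0.3207] [0.0474 0.0643] -0.138 0.0311 4860 [[0.5895000100135803, -0.33980000019073486], [0.6531999707221985, -0.34860000014305115], [0.6596999764442444, -0.30169999599456787], [0.5960000157356262, -0.29280000925064087]]
[ 0.5947 -0.3166] [0.0602 0.1361] -0.135 0.0108 5062 [[0.5232999920845032, -0.33730000257492065], [0.6581000089645386, -0.3555999994277954], [0.6661999821662903, -0.29600000381469727], [0.5314000248908997, -0.2777000069618225]]
[ 0.5138 -0.2278] [0.0283 0.0481] -0.298 0.0066 378 [[0.48669999837875366, -0.23430000245571136], [0.5327000021934509, -0.2484000027179718], [0.5410000085830688, -0.22139999270439148], [0.4950000047683716, -0.20730000734329224]]
```

View pics/ortho7.png

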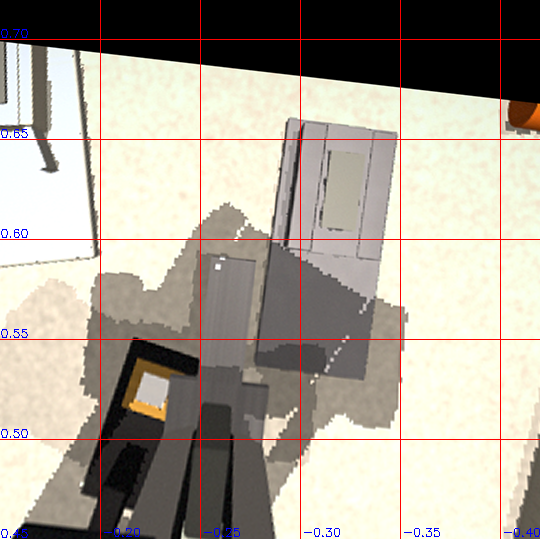

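The sleeve mouth is at (0.5928,-0.3163) with yaw -0.135. Chip_2 is visible on the left and undisturbed.

```bash
python3 - <<'E'
from h import *
stand((.5928,-.3163),-.1355,.073+.014,.05)
E
```

```text
t 29.77 at [ 0.5208 -0.2579  0.0889] [-3.141e+00 -1.000e-03 -1.150e-01] shift [-0.219  1.2    0.973] turn [-0.003 -0.009  0.202] F [ 0.8 -0.1 -0.5] w 0.0116
```

Request:
drive_tool(commands=[[-0.2, 0.4, 0, 0, 0, 0.2], [-0.02, 0.4, 0, 0, 0, 0], [0, 0.38, 0, 0, 0, 0], [0, 0, 0.5, 0, 0, 0], [0, 0, 0.47, 0, 0, 0], [0, 0, 0, 0, 0, 0], [0, 0, 0, 0, 0, 0]])

```text
time: 30.65
tool_pos: [0.5059, -0.3046, 0.0501]
ee_rot: [3.141, -0.0, -0.136]
wrist_force: [0.3, 0.3, -0.8]
width: 0.0119
finger_force: 30.0
```

```bash
python3 - <<'E'
from h import *
P=cloud(snapshot('wrist'));tilt(P)
for c,wh,a,z,n,b in rects(P,.026,.0345,(.58,.8),(-.37,-.27),200): print(np.round(c,4),np.round(wh,4),round(a,3),round(z,4),n,np.round(b,4).tolist())
for c,wh,a,z,n,b in rects(P,.006,.0145,(.4,.8),(-.37,-.26),200): print(np.round(c,4),np.round(wh,4),round(a,3),round(z,4),n,np.round(b,4).tolist())
stand((.5928,-.3163),-.1355,.073-.02,.028)
E
```

```text
0.004 z [-0.013  -0.0122 -0.0111] Y [-0.0197  0.0192] 263
0.012 z [-0.0126 -0.0112  0.0095] Y [-0.0188  0.0183] 744
0.02 z [-0.0385 -0.0121 -0.0112] Y [-0.02    0.0196] 603
0.028 z [-0.0398 -0.0126 -0.0111] Y [-0.024   0.0235] 458
0.036 z [-0.0398 -0.0127 -0.011 ] Y [-0.0238  0.024 ] 490
0.044 z [-0.0397 -0.0121 -0.0109] Y [-0.0229  0.0232] 466
0.052 z [-0.0398 -0.0121 -0.0107] Y [-0.0233  0.0236] 501
0.06 z [-0.0397 -0.0119 -0.0105] Y [-0.0239  0.0235] 539
0.068 z [-0.0398 -0.0119 -0.0103] Y [-0.0236  0.0231] 552
0.076 z [-0.0399 -0.0393 -0.0149] Y [-0.0242  0.0237] 465
0.084 z [-0.0398 -0.0393 -0.0202] Y [-0.0238  0.0235] 510
0.092 z [-0.0206 -0.0198 -0.0189] Y [-0.0223  0.0225] 846
[ 0.6245 -0.3207] [0.0472 0.0641] -0.136 0.0311 7373 [[0.5895000100135803, -0.33970001339912415], [0.652999997138977, -0.3483999967575073], [0.6593999862670898, -0.30169999599456787], [0.5958999991416931, -0.2930000126361847]]
[ 0.5944 -0.3166] [0.0602 0.1354] -0.136 0.0108 5664 [[0.5231999754905701, -0.33719998598098755], [0.6574000120162964, -0.3555999994277954], [0.6656000018119812, -0.29600000381469727], [0.5314000248908997, -0.2775999903678894]]
t 30.7 at [ 0.5062 -0.3047  0.0506] [ 3.141e+00 -1.000e-03 -1.360e-01] shift [ 0.859 -0.006  0.567] turn [ 0.007 -0.012 -0.002] F [ 0.3  0.  -0.5] w 0.0118
```

Aligned. I'll lower and slide in.

Request:
drive_tool(commands=[[0, 0, 0.3, 0, 0, 0], [0, 0, 0.26, 0, 0, 0], [0, 0, 0, 0, 0, 0], [0.2, 0, 0, 0, 0, 0], [0.22, 0, 0, 0, 0, 0], [0.22, 0, 0, 0, 0, 0], [0.22, 0, 0, 0, 0, 0], [0, 0, 0, 0, 0, 0]])

```text
time: 31.7
tool_pos: [0.5403, -0.3093, 0.0277]
ee_rot: [3.141, 0.0, -0.136]
wrist_force: [-2.0, 0.7, 1.7]
width: 0.0118
finger_force: 30.0
```

```bash
python3 - <<'E'
from h import *
stand((.5928,-.3163),-.1355,.073-.05,.028)
E
```

```text
t 31.7 at [ 0.5403 -0.3093  0.0277] [ 3.141  0.    -0.136] shift [ 0.75  -0.004 -0.008] turn [ 0.004  0.001 -0.   ] F [-2.   0.7  1.7] w 0.0118
```

Request:
drive_tool(commands=[[0.2, 0, 0, 0, 0, 0], [0.2, 0, 0, 0, 0, 0], [0.15, 0, 0, 0, 0, 0], [0.1, 0, 0, 0, 0, 0], [0.05, 0, 0, 0, 0, 0], [0.05, 0, 0, 0, 0, 0], [0, 0, 0, 0, 0, 0]])

```text
time: 32.58
tool_pos: [0.5698, -0.3134, 0.0279]
ee_rot: [3.141, -0.001, -0.136]
wrist_force: [-4.2, 0.0, 4.7]
width: 0.0117
finger_force: 30.0
```

```bash
python3 - <<'E'
from h import *
stand((.5928,-.3163),-.1355,.073-.05,.028)
E
```

```text
t 32.58 at [ 0.5698 -0.3134  0.0279] [ 3.141e+00 -1.000e-03 -1.360e-01] shift [ 0.004 -0.005 -0.002] turn [ 0.004 -0.007 -0.003] F [-4.2  0.   4.7] w 0.0117
```

Request:
drive_tool(commands=[[0.04, 0, 0, 0, 0, 0], [0, 0, 0, 0, 0, 0]])

```text
time: 32.83
tool_pos: [0.5702, -0.3134, 0.0279]
ee_rot: [3.141, 0.002, -0.136]
wrist_force: [-7.4, 1.0, 6.9]
width: 0.0121
finger_force: 30.0
```

Request:
drive_tool(commands=[[0, 0, 0, 0, 0, 0], [0, 0, 0, 0, 0, 0], [0, 0, 0, 0, 0, 0], [0, 0, -0.5, 0, 0, 0], [0, 0, -0.7, 0, 0, 0], [0, 0, -0.7, 0, 0, 0], [0, 0, 0, 0, 0, 0]], gripper=0.6)

```text
time: 33.7
tool_pos: [0.5734, -0.3148, 0.1085]
ee_rot: [3.138, -0.008, -0.136]
wrist_force: [-0.1, -0.5, 0.1]
width: 0.0377
finger_force: 0.0
```

```bash
cat >> h.py <<'E'
def tabs(P,zlo,zhi,xr,yr,A=60):
    for c,wh,a,z,n,b in rects(P,zlo,zhi,xr,yr,A): print('tab',np.round(c,4),np.round(wh,4),round(a,3),round(z,4),n)
E
python3 - <<'E'
from h import *
P=cloud(snapshot('wrist'))
tabs(P,.05,.06,(.5,.65),(-.36,-.25));tabs(P,.042,.049,(.4,.55),(-.26,-.15))
M=np.array((.5928,-.3163));a=-.1355;print('ideal tab (tip 50 in)',M-.023*np.array([np.cos(a),np.sin(a)]))
go(.4697,-.206,.1,-.35)
E
```

```text
tab [ 0.5702 -0.3135] [0.0112 0.0303] -0.133 0.0558 410
ideal tab (tip 50 in) [ 0.57001082 -0.31319303]
t 33.75 at [ 0.5722 -0.314   0.1059] [ 3.14  -0.004 -0.136] shift [-2.905 -2.329  0.131] turn [ 0.015 -0.045  2.142] F [ 0.1 -0.6 -0.5] w 0.0375
```

Request:
drive_tool(commands=[[0, 0, 0, 0, 0, 0.71], [0, 0, 0, 0, 0, 0.71], [0, 0, 0, 0, 0, 0.71], [-0.83, -0.415, 0.03, 0, 0, 0], [-0.83, -0.415, 0.03, 0, 0, 0], [-0.83, -0.415, 0.03, 0, 0, 0], [-0.83, -0.415, 0.03, 0, 0, 0], [0, 0, 0, 0, 0, 0], [0, 0, 0, 0, 0, 0]])

```text
time: 34.88
tool_pos: [0.4691, -0.2058, 0.0982]
ee_rot: [3.141, 0.0, -0.349]
wrist_force: [0.1, -0.6, -0.0]
width: 0.0374
finger_force: 0.0
```

```bash
python3 - <<'E'
from h import *
P=cloud(snapshot('wrist'))
for c,wh,a,z,n,b in rects(P,.041,.05,(.4,.55),(-.26,-.15),100): print(np.round(c,4),np.round(wh,4),round(a,3),n);go(c[0],c[1],.018,a)
E
```

```text
[ 0.47   -0.2062] [0.0119 0.0296] -0.303 409
t 34.92 at [ 0.4695 -0.2062  0.0984] [ 3.141 -0.    -0.349] shift [ 0.014 -0.005  2.01 ] turn [ 0.002 -0.002 -0.466] F [0.2 0.4 0.5] w 0.0374
```

Request:
drive_tool(commands=[[0.014, 0, 0.5, 0, 0, -0.4], [0, 0, 0.5, 0, 0, 0], [0, 0, 0.5, 0, 0, 0], [0, 0, 0.5, 0, 0, 0], [0, 0, 0, 0, 0, 0], [0, 0, 0, 0, 0, 0]])

```text
time: 35.67
tool_pos: [0.4703, -0.2065, 0.0193]
ee_rot: [3.141, -0.001, -0.309]
wrist_force: [0.1, 0.2, 0.1]
width: 0.0375
finger_force: 0.0
```

```bash
python3 - <<'E'
from h import *
P=cloud(snapshot('wrist'))
for c,wh,a,z,n,b in rects(P,.041,.05,(.4,.55),(-.23,-.18),100): print(np.round(c,4),np.round(wh,4),round(a,3),n);go(c[0],c[1],.018,a)
tilt(P)
E
```

```text
[ 0.47   -0.2065] [0.0116 0.0299] -0.317 819
t 35.73 at [ 0.4705 -0.2066  0.0197] [ 3.141e+00 -2.000e-03 -3.090e-01] shift [-0.012  0.003  0.042] turn [ 0.005 -0.019  0.08 ] F [-0.2 -0.   0.6] w 0.0378
[ 0.48   -0.1878] [0.0092 0.0211] 0.297 163
t 35.73 at [ 0.4705 -0.2066  0.0197] [ 3.141e+00 -2.000e-03 -3.090e-01] shift [ 0.084 -0.518  0.042] turn [ 0.011 -0.017 -6.063] F [-0.2 -0.   0.6] w 0.0378
0.004 z [-0.0187 -0.0139  0.0037] Y [-0.0237  0.0237] 498
0.012 z [-0.0184 -0.0134  0.0077] Y [-0.0241  0.0242] 820
0.02 z [-0.0187 -0.0139 -0.013 ] Y [-0.024   0.0239] 651
0.028 z [-0.0186 -0.0139 -0.013 ] Y [-0.0237  0.0237] 655
0.036 z [-0.0186 -0.0138 -0.0128] Y [-0.0241  0.0241] 686
0.044 z [-0.0187 -0.0135 -0.0124] Y [-0.0239  0.0239] 715
0.052 z [-0.0186 -0.0135 -0.0124] Y [-0.0237  0.0238] 730
0.06 z [-0.0186 -0.0137 -0.0126] Y [-0.0241  0.024 ] 805
0.068 z [-0.0188 -0.0141 -0.0131] Y [-0.0238  0.0239] 799
0.076 z [-0.0196 -0.0188 -0.0178] Y [-0.024   0.0238] 793
0.084 z [-0.0197 -0.0189 -0.018 ] Y [-0.0239  0.0239] 847
0.092 z [-0.0197 -0.0188 -0.018 ] Y [-0.0238  0.0239] 856
```

Request:
drive_tool(commands=[[0, 0, 0.02, 0, 0, 0], [0, 0, 0, 0, 0, 0], [0, 0, 0, 0, 0, 0], [0, 0, 0, 0, 0, 0], [0, 0, -0.4, 0, 0, 0], [0, 0, -0.5, 0, 0, 0], [0, 0, -0.5, 0, 0, -0.82], [0, 0, -0.38, 0, 0, -0.82], [0, 0, 0, 0, 0, -0.82], [0, 0, 0, 0, 0, -0.82], [0, 0, 0, 0, 0, -0.82], [0.454, -0.784, 0, 0, 0, 0], [0.454, -0.784, 0, 0, 0, 0], [0.454, -0.784, 0, 0, 0, 0], [0.454, -0.784, 0, 0, 0, 0], [0.454, -0.784, 0, 0, 0, 0], [0, 0, 0, 0, 0, 0], [0, 0, 0, 0, 0, 0]], gripper=1)

```text
time: 37.98
tool_pos: [0.5439, -0.0411, 0.0896]
ee_rot: [3.141, -0.0, 0.101]
wrist_force: [-0.4, -0.5, -0.3]
width: 0.0117
finger_force: 30.0
```

```bash
python3 - <<'E'
from h import *
s=snapshot('wrist');P=cloud(s);tilt(P);pickle.dump(s,open('w8.pkl','wb'))
M,a=dock(P,(.58,.73),(-.075,.02))
stand(M,a,.073+.026,.0293)
cv2.imwrite('pics/w8.png',cv2.convertScaleAbs(s['image'],alpha=1.3))
E
```

```text
0.004 z [-0.013  -0.0122 -0.0114] Y [-0.0197  0.0194] 247
0.012 z [-0.0129 -0.0115  0.0094] Y [-0.0187  0.0185] 709
0.02 z [-0.0131 -0.0123 -0.0115] Y [-0.0193  0.0191] 544
0.028 z [-0.0131 -0.0123 -0.0115] Y [-0.0191  0.019 ] 553
0.036 z [-0.0129 -0.0121 -0.0113] Y [-0.0193  0.0187] 578
0.044 z [-0.0128 -0.0118 -0.011 ] Y [-0.0193  0.0191] 601
0.052 z [-0.0127 -0.0118 -0.0109] Y [-0.0191  0.019 ] 616
0.06 z [-0.0129 -0.0119 -0.011 ] Y [-0.0194  0.0189] 626
0.068 z [-0.0132 -0.0124 -0.0115] Y [-0.0193  0.0186] 676
0.076 z [-0.0138 -0.0128 -0.0117] Y [-0.0192  0.0189] 115
dock mouth [ 0.6476 -0.0316] yaw 0.1035 width 0.0575 n 5328
t 38.02 at [ 0.5438 -0.0414  0.0895] [ 3.141 -0.     0.1  ] shift [0.131 0.024 1.504] turn [ 0.007 -0.    -0.031] F [-0.8 -0.  -1.1] w 0.0119
```

View pics/w8.png

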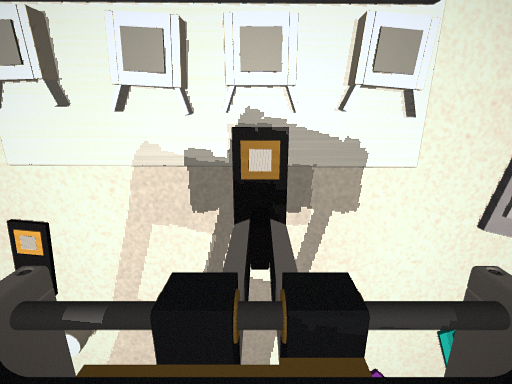

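The chip is held straight and flat, with dock 3 dead ahead at (262,70). I'll lower it and start sliding.

Request:
drive_tool(commands=[[0.1, 0.024, 0.5, 0, 0, 0], [0, 0, 0.5, 0, 0, 0], [0, 0, 0.49, 0, 0, 0], [0, 0, 0, 0, 0, 0], [0.2, 0, 0, 0, 0, 0], [0.2, 0, 0, 0, 0, 0], [0, 0, 0, 0, 0, 0]])

```text
time: 38.9
tool_pos: [0.5651, -0.0396, 0.0301]
ee_rot: [3.141, -0.001, 0.101]
wrist_force: [0.1, 0.4, -0.7]
width: 0.0118
finger_force: 30.0
```

```bash
python3 - <<'E'
from h import *
P=cloud(snapshot('wrist'));tilt(P)
M,a=dock(P,(.58,.73),(-.075,.02))
stand((.6476,-.0315),.101,.073-.02,.029)
E
```

```text
0.004 z [-0.0292 -0.0119 -0.0108] Y [-0.0244  0.0247] 286
0.012 z [-0.0123 -0.0107  0.0097] Y [-0.0226  0.0231] 716
0.02 z [-0.0187 -0.0111 -0.01  ] Y [-0.0241  0.0239] 679
0.028 z [-0.0188 -0.011  -0.01  ] Y [-0.0239  0.0237] 661
0.036 z [-0.019  -0.0104 -0.0095] Y [-0.0237  0.0241] 699
0.044 z [-0.0188 -0.0099 -0.0088] Y [-0.0241  0.0239] 714
0.052 z [-0.0189 -0.0094 -0.0085] Y [-0.0239  0.0236] 751
0.06 z [-0.0188 -0.0093 -0.0084] Y [-0.0237  0.0241] 745
0.068 z [-0.0188 -0.0093 -0.0084] Y [-0.024   0.0238] 808
0.076 z [-0.0198 -0.0187 -0.0088] Y [-0.0243  0.0243] 918
0.084 z [-0.0193  0.0005  0.0016] Y [-0.0242  0.0241] 948
0.092 z [0.0001 0.0011 0.003 ] Y [-0.0239  0.0239] 1082
dock mouth [ 0.6477 -0.0318] yaw 0.1051 width 0.0575 n 8938
t 38.95 at [ 0.5646 -0.0395  0.0299] [ 3.141e+00 -1.000e-03  1.010e-01] shift [0.759 0.01  0.023] turn [ 0.003 -0.007  0.003] F [-1.   0.2 -0.1] w 0.0118
```

Request:
drive_tool(commands=[[0, 0.01, 0, 0, -0.4, 0], [0, 0, 0, 0, 0, 0], [0, 0, 0, 0, 0, 0]])

```text
time: 39.33
tool_pos: [0.5639, -0.0398, 0.0294]
ee_rot: [3.142, 0.04, 0.101]
wrist_force: [0.2, -0.4, -0.7]
width: 0.0118
finger_force: 30.0
```

```bash
python3 - <<'E'
from h import *
P=cloud(snapshot('wrist'));tilt(P)
stand((.6476,-.0315),.101,.073-.02,.029)
E
```

```text
0.004 z [-0.0285 -0.0123 -0.0113] Y [-0.0246  0.0246] 330
0.012 z [-0.0129 -0.0113  0.0092] Y [-0.0225  0.0221] 789
0.02 z [-0.0183 -0.0122 -0.0114] Y [-0.0239  0.0238] 651
0.028 z [-0.0184 -0.0123 -0.0114] Y [-0.0239  0.0237] 679
0.036 z [-0.0185 -0.0121 -0.0112] Y [-0.024  0.024] 691
0.044 z [-0.0183 -0.0119 -0.0108] Y [-0.0237  0.0237] 729
0.052 z [-0.0185 -0.012  -0.0109] Y [-0.024   0.0241] 754
0.06 z [-0.0183 -0.0121 -0.0111] Y [-0.0237  0.0237] 801
0.068 z [-0.0184 -0.0125 -0.0116] Y [-0.0241  0.0241] 808
0.076 z [-0.0193 -0.0184 -0.0123] Y [-0.0242  0.0243] 914
0.084 z [-0.0189  0.0006  0.002 ] Y [-0.0242  0.0241] 964
0.092 z [0.0006 0.0015 0.0028] Y [-0.024  0.024] 1131
t 39.38 at [ 0.5638 -0.0399  0.0294] [3.142 0.04  0.101] shift [ 0.78   0.003 -0.02 ] turn [0.    0.399 0.002] F [ 0.2  0.2 -1.8] w 0.0117
```

Request:
drive_tool(commands=[[0.15, 0, -0.006, 0, 0, 0], [0.15, 0, -0.006, 0, 0, 0], [0.15, 0, -0.006, 0, 0, 0], [0.15, 0, -0.006, 0, 0, 0], [0.15, 0, -0.006, 0, 0, 0], [0, 0, 0, 0, 0, 0]])

```text
time: 40.12
tool_pos: [0.5943, -0.0369, 0.0294]
ee_rot: [3.142, 0.04, 0.101]
wrist_force: [-1.1, 0.8, -0.5]
width: 0.0118
finger_force: 30.0
```

```bash
python3 - <<'E'
from h import *
stand((.6476,-.0315),.101,.073-.045,.029)
tilt(cloud(snapshot('wrist')))
E
```

```text
t 40.12 at [ 0.5943 -0.0369  0.0294] [3.142 0.04  0.101] shift [ 0.638  0.001 -0.016] turn [0.001 0.4   0.002] F [-1.1  0.8 -0.5] w 0.0118
0.004 z [-0.0187 -0.0124 -0.0114] Y [-0.0244  0.0243] 348
0.012 z [-0.0178 -0.0115  0.0089] Y [-0.0234  0.0239] 838
0.02 z [-0.0184 -0.0121 -0.0113] Y [-0.024   0.0238] 655
0.028 z [-0.0184 -0.0122 -0.0113] Y [-0.0241  0.0241] 664
0.036 z [-0.0182 -0.0122 -0.0112] Y [-0.0241  0.0239] 702
0.044 z [-0.0185 -0.0119 -0.0108] Y [-0.0239  0.024 ] 726
0.052 z [-0.0125 -0.0102  0.0019] Y [-0.0242  0.0243] 535
0.06 z [0.0007 0.0015 0.0023] Y [-0.0241  0.024 ] 924
0.068 z [0.0011 0.003  0.0041] Y [-0.024   0.0241] 985
0.076 z [0.0011 0.0031 0.0041] Y [-0.024   0.0239] 1045
0.084 z [0.0012 0.0031 0.0042] Y [-0.0242  0.0241] 1042
0.092 z [0.0011 0.003  0.0042] Y [-0.0239  0.0239] 1133
```

In the slot and free-running; 25 mm to go.

Request:
drive_tool(commands=[[0.15, 0, -0.006, 0, 0, 0], [0.15, 0, -0.006, 0, 0, 0], [0.15, 0, -0.006, 0, 0, 0], [0.1, 0, -0.004, 0, 0, 0], [0.05, 0, 0, 0, 0, 0], [0.05, 0, 0, 0, 0, 0], [0.03, 0, 0, 0, 0, 0], [0, 0, 0, 0, 0, 0]])

```text
time: 41.18
tool_pos: [0.6197, -0.0343, 0.0291]
ee_rot: [-3.142, 0.043, 0.101]
wrist_force: [-4.3, 0.9, 0.9]
width: 0.0116
finger_force: 30.0
```

```bash
python3 - <<'E'
from h import *
stand((.6476,-.0315),.101,.073-.045,.029)
tabs(cloud(snapshot('wrist')),.052,.06,(.55,.7),(-.07,.02))
M=np.array((.6476,-.0315));a=.101;print('ideal tab',M-.028*np.array([np.cos(a),np.sin(a)]))
E
```

```text
t 41.17 at [ 0.6197 -0.0343  0.0291] [-3.142  0.043  0.101] shift [ 0.001 -0.     0.003] turn [-0.     0.429  0.   ] F [-4.3  0.9  0.9] w 0.0116
tab [ 0.6231 -0.0308] [0.0315 0.0323] -0.377 0.057 1070
ideal tab [ 0.61974269 -0.03432319]
```

Request:
drive_tool(commands=[[0.05, 0, 0, 0, 0, 0], [0, 0, 0, 0, 0, 0]])

```text
time: 41.48
tool_pos: [0.6198, -0.0343, 0.0291]
ee_rot: [-3.141, 0.047, 0.101]
wrist_force: [-10.7, -0.6, 5.3]
width: 0.012
finger_force: 30.0
```

Request:
drive_tool(commands=[[0, 0, 0, 0, 0, 0], [0, 0, 0, 0, 0, 0], [0, 0, 0, 0, 0, 0], [0, 0, -0.4, 0, 0, 0], [0, 0, -0.7, 0, 0.4, 0], [0, 0, -0.7, 0, 0, 0], [0, 0, 0, 0, 0, 0]], gripper=0.6)

```text
time: 42.35
tool_pos: [0.6273, -0.0341, 0.1058]
ee_rot: [3.139, -0.008, 0.101]
wrist_force: [0.8, -0.3, -0.0]
width: 0.0373
finger_force: 0.0
```

```bash
python3 - <<'E'
from h import *
P=cloud(snapshot('wrist'))
tabs(P,.051,.06,(.55,.7),(-.07,.02))
go(.4579,.2355,.1,-.304)
t=snapshot('top');Q=cloud(t)
tabs(Q,.035,.06,(.3,.7),(-.4,.35),5)
E
```

```text
tab [ 0.6202 -0.0349] [0.0112 0.0304] 0.102 0.0557 414
t 42.4 at [ 0.626  -0.0339  0.1033] [ 3.14  -0.004  0.101] shift [-3.501 -7.125  0.059] turn [ 2.000e-03 -4.300e-02  4.051e+00] F [-0.2  0.4 -0.3] w 0.0373
tab [0.6456 0.3352] [0.0344 0.0883] 0.072 0.0552 255
tab [0.6711 0.173 ] [0.0045 0.0122] 1.071 0.0356 5
tab [0.6676 0.1885] [0.0046 0.0088] 0.765 0.0365 6
tab [ 0.6177 -0.0327] [0.0119 0.0268] 0.124 0.0548 34
tab [ 0.5691 -0.3109] [0.0127 0.0292] -0.149 0.0536 49
tab [0.4173 0.202 ] [0.0104 0.0291] 0.031 0.0461 40
tab [ 0.3847 -0.2983] [0.0121 0.0299] 0.47 0.0455 41
tab [0.3674 0.1531] [0.007 0.009] -0.812 0.036 6
tab [0.3204 0.2903] [0.0125 0.0299] -0.572 0.046 44
```

Request:
drive_tool(commands=[[0, 0, 0, 0, 0, 0.7], [-0.63, -0.757, 0, 0, 0, 0], [-0.63, -0.757, 0, 0, 0, 0], [-0.63, -0.757, 0, 0, 0, 0], [-0.63, -0.757, 0, 0, 0, 0], [-0.63, -0.757, 0, 0, 0, 0], [-0.63, -0.757, 0, 0, 0, 0], [-0.63, -0.757, 0, 0, 0, 0], [-0.63, -0.757, 0, 0, 0, 0], [0, 0, 0, 0, 0, 0], [0, 0, 0, 0, 0, 0]])

```text
time: 43.82
tool_pos: [0.4155, 0.2016, 0.1002]
ee_rot: [3.14, 0.001, 0.031]
wrist_force: [-0.4, -0.3, -0.7]
width: 0.0378
finger_force: 0.0
```

```bash
python3 - <<'E'
from h import *
s=snapshot('wrist');P=cloud(s)
for c,wh,a,z,n,b in rects(P,.041,.05,(.38,.5),(.15,.26),100): print(np.round(c,4),np.round(wh,4),round(a,3),n);go(c[0],c[1],.018,a)
cv2.imwrite('pics/w9.png',cv2.convertScaleAbs(s['image'],alpha=1.3))
E
```

```text
[0.4176 0.2012] [0.012  0.0295] 0.024 407
t 43.88 at [0.4159 0.2014 0.1004] [3.141e+00 1.000e-03 3.000e-02] shift [0.045 0.003 2.06 ] turn [0.01  0.01  0.066] F [-0.   0.4  0.5] w 0.0375
```

View pics/w9.png

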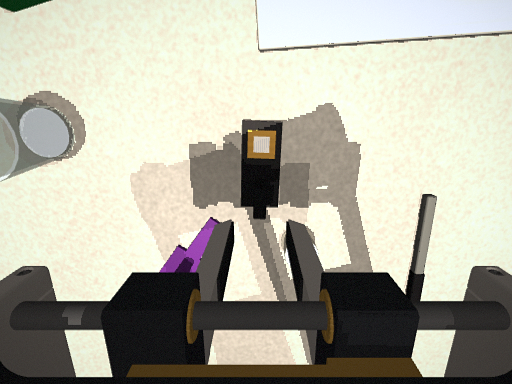

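```bash
python3 - <<'E'
from h import *
s=snapshot('wrist');print(ray(s,217,220,.005),ray(s,180,250,.045),ray(s,300,240,.032))
P=cloud(s);m=(P[...,2]>.029)&(P[...,2]<.036)&(P[...,0]<.45)&(P[...,0]>.3)&(P[...,1]<.19)&(P[...,1]>.1)
print('jar',P[m].min(0),P[m].max(0),m.sum())
E
```

```text
[0.38297623 0.24660894 0.005     ] [0.36734903 0.27678542 0.045     ] [0.37514372 0.15851709 0.032     ]
jar [0.34630732 0.13987918 0.02936011] [0.37193269 0.17396988 0.03427254] 76
```

Request:
drive_tool(commands=[[0.045, 0, 0.5, 0, 0, 0.05], [0, 0, 0.5, 0, 0, 0], [0, 0, 0, 0, 0, 0], [0, 0, 0, 0, 0, 0]], gripper=0.75)

```text
time: 44.42
tool_pos: [0.4183, 0.2018, 0.0617]
ee_rot: [-3.142, -0.001, 0.025]
wrist_force: [0.5, 0.1, 0.3]
width: 0.0239
finger_force: 0.0
```

Request:
drive_tool(commands=[[0, 0, 0.5, 0, 0, 0], [0, 0, 0.58, 0, 0, 0], [0, 0, 0, 0, 0, 0], [0, 0, 0, 0, 0, 0]])

```text
time: 44.92
tool_pos: [0.4186, 0.2024, 0.0193]
ee_rot: [-3.141, -0.002, 0.026]
wrist_force: [0.6, 0.2, 0.1]
width: 0.0238
finger_force: 0.0
```

```bash
python3 - <<'E'
from h import *
P=cloud(snapshot('wrist'))
for c,wh,a,z,n,b in rects(P,.041,.05,(.38,.46),(.18,.22),100): print(np.round(c,4),np.round(wh,4),round(a,3),n);go(c[0],c[1],.018,a)
E
```

```text
[0.4175 0.2013] [0.0119 0.0299] -0.004 823
t 44.98 at [0.4187 0.2025 0.0195] [-3.141e+00 -3.000e-03  2.600e-02] shift [-0.032  0.029  0.038] turn [-0.008 -0.027  0.301] F [-1.1 -0.6 -0.2] w 0.0238
[0.4223 0.1884] [0.0083 0.0203] -0.533 135
t 44.98 at [0.4187 0.2025 0.0195] [-3.141e+00 -3.000e-03  2.600e-02] shift [0.08  0.355 0.038] turn [-0.015 -0.025  5.591] F [-1.1 -0.6 -0.2] w 0.0238
```

Request:
drive_tool(commands=[[-0.03, 0.03, 0.03, 0, 0, 0.15], [0, 0, 0, 0, 0, 0]])

```text
time: 45.22
tool_pos: [0.4165, 0.2009, 0.0172]
ee_rot: [-3.141, -0.001, 0.011]
wrist_force: [-1.0, 0.4, 0.7]
width: 0.0233
finger_force: 0.0
```

Request:
drive_tool(commands=[[0, 0, 0, 0, 0, 0], [0, 0, 0, 0, 0, 0], [0, 0, 0, 0, 0, 0], [0, 0, -0.4, 0, 0, 0], [0, 0, -0.5, 0, 0, 0], [0, 0, -0.5, 0, 0, 0], [0, 0, -0.4, 0, 0, -0.6], [0, 0, 0, 0, 0, -0.6], [0.525, 0.27, 0, 0, 0, 0], [0.525, 0.27, 0, 0, 0, 0], [0.525, 0.27, 0, 0, 0, 0], [0.525, 0.27, 0, 0, 0, 0], [0.525, 0.27, 0, 0, 0, 0], [0, 0, 0, 0, 0, 0], [0, 0, 0, 0, 0, 0]], gripper=1)

```text
time: 47.1
tool_pos: [0.5269, 0.1613, 0.089]
ee_rot: [-3.141, 0.001, 0.131]
wrist_force: [0.7, -1.1, -1.1]
width: 0.0116
finger_force: 30.0
```

```bash
python3 - <<'E'
from h import *
P=cloud(snapshot('wrist'));tilt(P)
M,a=dock(P,(.58,.7),(.13,.24))
stand(M,a,.073+.026,.0293)
E
```

```text
0.004 z [-0.0116 -0.0109 -0.0101] Y [-0.02    0.0189] 226
0.012 z [-0.0115 -0.0102  0.0096] Y [-0.0197  0.0186] 677
0.02 z [-0.0118 -0.011  -0.0102] Y [-0.0196  0.0186] 565
0.028 z [-0.0118 -0.0109 -0.0101] Y [-0.0194  0.0183] 559
0.036 z [-0.0117 -0.0109 -0.01  ] Y [-0.0198  0.0187] 572
0.044 z [-0.0114 -0.0105 -0.0097] Y [-0.0197  0.0186] 594
0.052 z [-0.0115 -0.0105 -0.0096] Y [-0.0195  0.0185] 638
0.06 z [-0.0115 -0.0106 -0.0097] Y [-0.0193  0.0188] 647
0.068 z [-0.0119 -0.0111 -0.0102] Y [-0.0197  0.0187] 692
0.076 z [-0.0136 -0.0115 -0.0105] Y [-0.0196  0.0186] 174
dock mouth [0.6309 0.1761] yaw 0.1177 width 0.0573 n 5377
t 47.15 at [0.5267 0.1614 0.0889] [-3.141  0.     0.132] shift [ 0.157 -0.057  1.491] turn [-0.002  0.005  0.138] F [-0.3  0.2 -1.4] w 0.012
```

Request:
drive_tool(commands=[[0.1, -0.065, 0.5, 0, 0, 0.07], [0, 0, 0.5, 0, 0, 0], [0, 0, 0.49, 0, 0, 0], [0, 0, 0, 0, 0, 0], [0.2, 0, 0, 0, 0, 0], [0.2, 0, 0, 0, 0, 0], [0, 0, 0, 0, 0, 0]])

```text
time: 48.02
tool_pos: [0.5482, 0.1663, 0.0299]
ee_rot: [3.142, -0.002, 0.124]
wrist_force: [-0.8, -0.1, -0.8]
width: 0.0116
finger_force: 30.0
```

```bash
python3 - <<'E'
from h import *
P=cloud(snapshot('wrist'));tilt(P)
M,a=dock(P,(.58,.7),(.13,.24))
for c,wh,a2,z,n,b in rects(P,.0275,.0345,(.62,.72),(.13,.22),1000): print(np.round(c,4),np.round(wh,4),round(a2,3),n,np.round(b,4).tolist())
for y in (a,.125): stand(M,y,.073-.02,.0285)
E
```

```text
0.004 z [-0.0286 -0.0106 -0.0099] Y [-0.0242  0.0248] 242
0.012 z [-0.0184 -0.0102  0.0094] Y [-0.0236  0.0235] 602
0.02 z [-0.0181 -0.0101  0.0007] Y [-0.0239  0.024 ] 818
0.028 z [-0.0187 -0.0102 -0.0094] Y [-0.0238  0.0238] 654
0.036 z [-0.0185 -0.0099 -0.009 ] Y [-0.0242  0.0242] 694
0.044 z [-0.0185 -0.0095 -0.0085] Y [-0.0239  0.024 ] 720
0.052 z [-0.0185 -0.0093 -0.0083] Y [-0.0238  0.0238] 757
0.06 z [-0.0186 -0.0092 -0.0083] Y [-0.0242  0.0242] 756
0.068 z [-0.0184 -0.0094 -0.0084] Y [-0.0238  0.0239] 815
0.076 z [-0.0194 -0.0181 -0.0089] Y [-0.0243  0.0244] 866
0.084 z [-0.0192  0.0004  0.0019] Y [-0.0242  0.0242] 1002
0.092 z [0.0005 0.0014 0.003 ] Y [-0.0238  0.024 ] 1081
dock mouth [0.6312 0.176 ] yaw 0.1248 width 0.0576 n 8957
[0.6571 0.1792] [0.0537 0.0583] -1.445 8957 [[0.6269000172615051, 0.20479999482631683], [0.6341999769210815, 0.1469999998807907], [0.6873999834060669, 0.15369999408721924], [0.6801000237464905, 0.21150000393390656]]
t 48.08 at [0.5476 0.1662 0.0296] [ 3.142e+00 -1.000e-03  1.240e-01] shift [0.778 0.016 0.028] turn [ 0.001 -0.007 -0.009] F [ 0.3  0.6 -1.2] w 0.0122
t 48.08 at [0.5476 0.1662 0.0296] [ 3.142e+00 -1.000e-03  1.240e-01] shift [0.778 0.017 0.028] turn [ 0.001 -0.007 -0.011] F [ 0.3  0.6 -1.2] w 0.0122
```

Request:
drive_tool(commands=[[0, 0.005, 0.035, 0, -0.22, 0], [0, 0, 0, 0, 0, 0], [0, 0, 0, 0, 0, 0]])

```text
time: 48.45
tool_pos: [0.5469, 0.1659, 0.0276]
ee_rot: [3.141, 0.022, 0.124]
wrist_force: [-0.3, -0.3, 0.4]
width: 0.0115
finger_force: 30.0
```

```bash
python3 - <<'E'
from h import *
P=cloud(snapshot('wrist'));tilt(P)
M,a=dock(P,(.58,.7),(.13,.24))
stand((.6311,.176),.125,.073-.02,.028)
E
```

```text
0.004 z [-0.0264 -0.0111 -0.0102] Y [-0.024   0.0244] 289
0.012 z [-0.016  -0.0105  0.0088] Y [-0.0239  0.0232] 733
0.02 z [-0.0164 -0.011  -0.01  ] Y [-0.0237  0.0236] 721
0.028 z [-0.0165 -0.0112 -0.0102] Y [-0.0241  0.024 ] 674
0.036 z [-0.0165 -0.0111 -0.0102] Y [-0.0239  0.0239] 708
0.044 z [-0.0165 -0.0107 -0.0099] Y [-0.0237  0.0236] 729
0.052 z [-0.0166 -0.0109 -0.0098] Y [-0.024  0.024] 769
0.06 z [-0.0165 -0.0111 -0.0101] Y [-0.0238  0.0238] 772
0.068 z [-0.0167 -0.0115 -0.0105] Y [-0.0241  0.024 ] 834
0.076 z [-0.0174 -0.0164 -0.0112] Y [-0.0241  0.0243] 939
0.084 z [-0.0172  0.0005  0.0038] Y [-0.0242  0.0241] 964
0.092 z [0.0024 0.0033 0.0044] Y [-0.0239  0.024 ] 1141
dock mouth [0.6311 0.176 ] yaw 0.1255 width 0.0576 n 9626
t 48.5 at [0.5469 0.1659 0.0276] [3.141 0.022 0.124] shift [ 0.795  0.012 -0.028] turn [ 0.001  0.223 -0.009] F [-0.8  0.5  0.4] w 0.0116
```

Request:
drive_tool(commands=[[0.1, 0, -0.015, 0, 0, 0], [0.15, 0, -0.004, 0, 0, 0], [0.15, 0, -0.004, 0, 0, 0], [0.15, 0, -0.004, 0, 0, 0], [0.15, 0, -0.004, 0, 0, 0], [0, 0, 0, 0, 0, 0]])

```text
time: 49.25
tool_pos: [0.5753, 0.1695, 0.0283]
ee_rot: [3.141, 0.022, 0.124]
wrist_force: [0.2, -0.4, -1.2]
width: 0.0115
finger_force: 30.0
```

```bash
python3 - <<'E'
from h import *
stand((.6311,.176),.125,.073-.045,.028)
E
```

```text
t 49.25 at [0.5753 0.1695 0.0283] [3.141 0.022 0.124] shift [ 0.705  0.011 -0.008] turn [ 0.001  0.219 -0.01 ] F [ 0.2 -0.4 -1.2] w 0.0115
```

Request:
drive_tool(commands=[[0.15, 0, -0.002, 0, 0, 0], [0.15, 0, -0.002, 0, 0, 0], [0.15, 0, -0.002, 0, 0, 0], [0.15, 0, -0.002, 0, 0, 0], [0.05, 0, 0, 0, 0, 0], [0.05, 0, 0, 0, 0, 0], [0.04, 0, 0, 0, 0, 0], [0.04, 0, 0, 0, 0, 0], [0, 0, 0, 0, 0, 0]])

```text
time: 50.38
tool_pos: [0.6025, 0.1729, 0.0276]
ee_rot: [3.141, 0.03, 0.124]
wrist_force: [-8.5, -1.0, 4.2]
width: 0.012
finger_force: 30.0
```

```bash
python3 - <<'E'
from h import *
stand((.6311,.176),.125,.073-.045,.028)
E
```

```text
t 50.38 at [0.6025 0.1729 0.0276] [3.141 0.03  0.124] shift [ 0.02   0.013 -0.01 ] turn [ 0.004  0.298 -0.005] F [-8.5 -1.   4.2] w 0.012
```

Request:
drive_tool(commands=[[0, 0, 0, 0, 0, 0], [0, 0, 0, 0, 0, 0], [0, 0, 0, 0, 0, 0], [0, 0, -0.4, 0, 0, 0], [0, 0, -0.7, 0, 0.25, 0], [0, 0, -0.7, 0, 0, 0], [-0.8, 0, -0.8, 0, 0, 0], [-0.8, 0, -0.8, 0, 0, 0], [-0.8, 0.5, -0.8, 0, 0, 0], [-0.5, 0.5, 0, 0, 0, 0], [0, 0, 0, 0, 0, 0], [0, 0, 0, 0, 0, 0]], gripper=0.75)

```text
time: 51.88
tool_pos: [0.4966, 0.1197, 0.1961]
ee_rot: [-3.141, -0.004, 0.124]
wrist_force: [0.6, -0.2, -0.1]
width: 0.0236
finger_force: 0.0
```

```bash
python3 - <<'E'
from h import *
print(get_obs()['tool_pos'])
s=snapshot('wrist');P=cloud(s)
tabs(P,.05,.06,(.55,.7),(-.36,.25),30)
for M,a,o in [((.6311,.176),.125,.028),((.6476,-.0315),.101,.028),((.5928,-.3163),-.1355,.023)]: print('ideal',np.round(np.array(M)-o*np.array([np.cos(a),np.sin(a)]),4),a)
Q=cloud(snapshot('top'));tabs(Q,.035,.06,(.28,.7),(-.4,.35),5)
t=snapshot('top');cv2.imwrite('pics/end.png',cv2.convertScaleAbs(cv2.resize(t['image'],(800,600),interpolation=cv2.INTER_CUBIC),alpha=1.3))
E
```

```text
[0.49664241 0.11969207 0.19607387]
tab [0.603  0.1725] [0.0121 0.0302] 0.139 0.0557 324
tab [ 0.6198 -0.0341] [0.0126 0.0297] 0.121 0.0554 361
ideal [0.6033 0.1725] 0.125
ideal [ 0.6197 -0.0343] 0.101
ideal [ 0.57   -0.3132] -0.1355
tab [0.6658 0.3385] [0.0218 0.0473] -0.006 0.0555 92
tab [ 0.6192 -0.0326] [0.0119 0.0292] 0.104 0.0561 40
tab [ 0.5688 -0.3112] [0.0131 0.0295] -0.209 0.0539 49
tab [ 0.3847 -0.2984] [0.011  0.0289] 0.482 0.0455 39
tab [ 0.3724 -0.1269] [0.0047 0.0091] 0.754 0.0363 5
tab [0.3698 0.1557] [0.0041 0.0131] -1.285 0.0358 5
tab [0.3594 0.1471] [0.0028 0.0116] -0.631 0.0358 5
tab [0.3594 0.1728] [0.0044 0.0092] -0.838 0.0373 5
```

View pics/end.png

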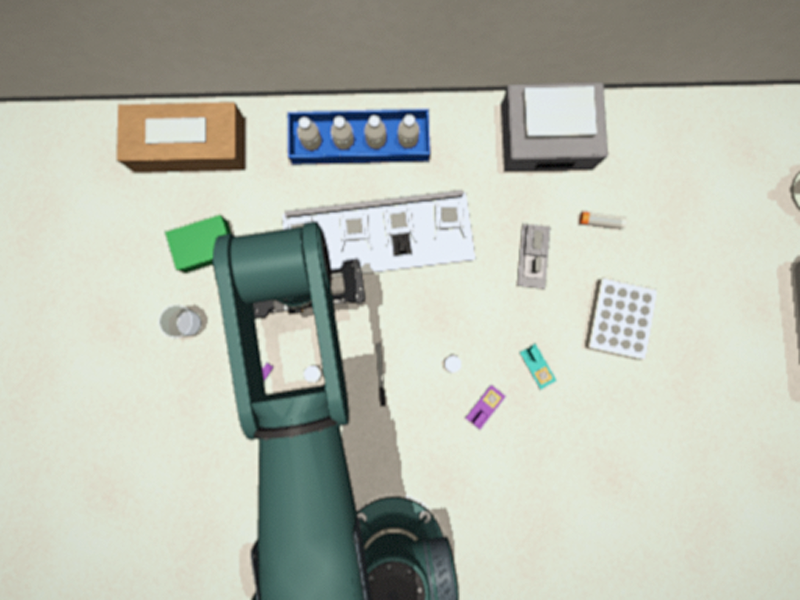

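Both chips are home, in docks 1 and 3 (tabs within 1 mm of ideal). The feeler is home at (533,262) and the bystanders are in place.

```bash
python3 -c "
from bench import close_job
print(close_job())"
```

```text
the job is handed in; nothing more can be done
None
```

I handed the job in: all four docks were gauged left to right and dock 4 (the rightmost) is the pinched one, both chips on the bench are home in docks 1 and 3, and the feeler is home in its sleeve; no verdict came back.

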